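Lock the pills away behind the child-safety catch

TASK

A toddler is coming to visit: lock the pill pots away in the little child-proof cupboard. Pull its door ajar until the hidden safety catch stops it, press the catch down through the gap while pulling the door on past it, and open it wide; put every pill pot on the worktop into the wire basket and hang the basket by its handle on the two hooks inside the door. Finally shut the door fully, so that the catch has snapped back up behind its keeper; leave the salt shaker, the spice jar and the egg timer where they stand.

Things in the scene. Friction and masses are not known exactly. Their poses are not given: they have to be found in the camera images.
- cupboard: Small worktop cupboard, fixed: white carcass 120 deep (x) x 200 wide (y) x 200 mm high with a beige door on its front. Origin: centre of its underside; x points from the front to the back, y to the hinge side (left as seen from the robot), z up. Panels are 12 mm thick, the top panel's upper face is at z = 0.200; the front plane (where the closed door's inner face lies) is 60 mm in front of the origin. Only the front is open.
- door (a joint): Angle of the cupboard door, rad: 0 = shut, grows as the free (right) edge swings out towards the robot; stop at 1.75. It stays where it is left (hinge friction 0.18 N m). The safety catch stops it at about 0.30, when the gap behind the door at the catch is about 46 mm wide.
- catch (a joint): Angle of the sprung safety catch, rad: 0 = up (rest), grows as its arm is pressed down, stop at 0.55. It must be down by about 0.13 to slip under its keeper; while the door goes from 0.30 to about 0.45 it has to stay down. It springs back by itself; about 5 N on the thumb pad hold it at 0.25. When the door is pushed shut, a ramp on its end presses it down against the keeper (a lip under the top panel, 24 to 30 mm behind the front) and it snaps up behind the keeper.
- door_hinge (a point): Point on the door's vertical hinge line at worktop level, in the plane of the door's inner face. Axes fixed to the door: x points at right angles out of the door's inner face (into the cupboard when shut), y points along the door towards and past the hinge (so the door itself reaches 200 mm along -y), z up. In these axes the door panel lies from x = -0.015 (outer face) to x = 0 (inner face), z from 0.008 to 0.1985.
- door_handle (a point): Door handle: upright round steel bar, 10 mm thick, on the outer face, bar axis 30 mm off that face, 155 mm from the hinge, from z = 0.120 to its free upper end at 0.191. This point is on the bar's axis at z = 0.180. Axes as door_hinge.
- catch_pad (a point): Thumb pad of the safety catch, on the inside of the door: where to press down through the gap. Point on the upper side of the catch's arm at rest, 26 mm from the door's inner face, 150 mm from the hinge, z = 0.170 (30 mm below the top of the cupboard). Fixed to the door (does not go down with the arm); axes as door_hinge. The arm is 18 mm wide, pivots 4 mm from the door's inner face and reaches 104 mm into the cupboard; its nose and ramp stand up to z = 0.184.
- hooks (a point): Where the basket's handle bar (its middle) comes to rest when it hangs: midway between the two hooks inside the door, 53 mm from the inner face, 75 mm from the hinge, z = 0.155. Axes as door_hinge. The two hooks are 6 mm steel rods 54 mm apart, standing straight out of the inner face, centred 27 mm either side of this point along y, upper side at z = 0.151, with upturned ends whose axis is 69 mm from the face and whose tops are at z = 0.170.
- basket: White wire basket, 180 g, 90 (x) x 104 (y) mm and 45 mm high, open at the top, sides 2 mm, floor 3 mm thick; an arched handle stands fixed upright over its middle, from end to end along y. Origin: centre of its underside, z up. It may hang either way round.
- basket_bar (a point): Middle of the basket handle's straight top bar: a round bar 8 mm thick along the basket's y, straight for 74 mm, its axis 108 mm above the basket's underside. Axes as the basket.
- pot_a_mid (a point): Pill pot: round amber plastic pot with a white paper label band and a ribbed white screw cap, 36 mm across (cap 33 mm) and 44 mm tall, 45 g. This point is the middle of the pot, on its axis, 22 mm above its underside; its z axis points from underside to cap. May be absent (None).
- pot_b_mid (a point): Pill pot: round amber plastic pot with a white paper label band and a ribbed white screw cap, 36 mm across (cap 33 mm) and 44 mm tall, 45 g. This point is the middle of the pot, on its axis, 22 mm above its underside; its z axis points from underside to cap. May be absent (None).
- pot_c_mid (a point): Pill pot: round amber plastic pot with a white paper label band and a ribbed white screw cap, 36 mm across (cap 33 mm) and 44 mm tall, 45 g. This point is the middle of the pot, on its axis, 22 mm above its underside; its z axis points from underside to cap. May be absent (None).
- pot_d_mid (a point): Pill pot: round amber plastic pot with a white paper label band and a ribbed white screw cap, 36 mm across (cap 33 mm) and 44 mm tall, 45 g. This point is the middle of the pot, on its axis, 22 mm above its underside; its z axis points from underside to cap. May be absent (None).
- microwave_front (a point): Middle of the front of the green microwave oven that stands behind the pill pots (fixed, 427 mm wide, 269 mm high; mind it with the gripper's body). Its flat front runs from 41 mm farther from the robot (x) at its left end to 41 mm nearer at its right end; two dials near the right end stick out 18 mm more.
- salt_shaker: Bystander: the salt shaker (44 mm across, 90 mm tall, grey), to be left where it stands. Origin: centre of its underside.
- spice_a: Bystander: the spice jar (41 mm across, 105 mm tall, dark cap, the one nearest to the pill pots), to be left where it stands. Origin: centre of its underside.
- egg_timer: Bystander: the egg timer (62 mm across, 54 mm tall, domed, at the left by the draining board), to be left where it stands. Origin: centre of its underside.

How it is judged:
By the outcome, as a careful person would: the job done as asked, in the order asked, and still so for the second after the job is handed in, with the robot touching nothing.
Of pot_a, pot_b, pot_c, pot_d only 2 to 4 are there at a start; the rules pass over those that are not, and their reading is None.
At some moment in a run one of pot_a, pot_b, pot_c, pot_d, basket may be knocked a few centimetres aside while the robot is not near it.
Once in a run the grip may slacken for a moment while it holds something.
It also fails if it takes over 210 s, if anything falls off the work surface, if the arm or the gripper's body presses on something with over 40 N, if the wrist force passes 120 N, or if a joint passes its speed limit or range.

ROBOT

A 6-joint arm with a two-finger parallel gripper is mounted at the origin on a cart in front of the work surface, level with it; the furniture and walls round the work are solid. World frame = base frame: x ahead of the robot, y to its left, z up, the work surface at z = 0. Lengths are in m, angles in rad, forces in N, time in s.
With the tool pointing down it reaches from about 0.425 to 0.95 m from the base axis. Payload 14.7 kg.
Tool frame: the origin (TCP) lies where the fingers leave the gripper's body, on its centre line; the fingertips stand 73 mm ahead of it and the grasp point (between the pads) lies 54 mm ahead of it; z points along the fingers, y is the line along which they close (so a half turn about z gives the same grasp; the last joint's range is limited). The gripper opens to 85 mm and grips with 20 to 120 N. Pads are 22 mm wide; open, the fingers measure 114 mm over their backs; the gripper's body (76 mm by 85 mm) begins 54 mm behind the grasp point. The pads swing forward as they close: fully open they stand 13 mm farther back than shut.
Start: joints at [-1.374, 0.48, 1.596, -0, 1.065, -0.047], TCP at [0.157, -0.631, 0.304] pointing down, gripper open.
Joint ranges: [-2.75, 2.75], [-0.82, 2.05], [0.23, 2.67], [-1.56, 4.7], [0.09, 2.69], [-2.92, 2.92]. Speed limits (rad/s): [1.89, 1.89, 2.39, 3.01, 3.01, 3.01].

INTERFACE

Orientations are given as a unit quaternion [x, y, z, w].
In Python, from workcell import * gives the robot as it stands.
- The arm moves only by the tool send_rows, never from a script. Its argument "deltas" is a list of rows, each an object of numbers: "dx", "dy", "dz": the shift along the tool's x, y, z in m; "rx", "ry", "rz": the turn, a rotation vector about the tool's x, y, z in rad; "fingers": the opening, from 0 (shut) to 1 (fully open). A call has 1 to 20 rows; each row shifts and turns the commanded pose from where the row before left it, along the tool's axes as they then stand; what a row does not reach is not made up. A row lasts 1/10 s, in which the tool goes at most 50 mm and 8.59 degrees, less where a joint would pass 70% of its speed; a pose out of reach is approached as far as the arm can. A call is refused whole if a number of a shift passes 0.05 or a number of a turn 0.15, either way. A call with a gripper value outside its range is refused whole. The fingers move at their own pace and stop on an object; "newtons" is the grip in N (left out, the last holds). Time passes only in rows, so rows that do not move let the fingers close. It gives the time, the measured TCP pose, the force, the opening and the grip force at its end, in the units of the state.
- get_state(): the state, without advancing time (a new reading comes with each control period).
- capture(name): name is "scene" or "top" or "wrist"; returns a dict with "color" (384x512x3 uint8, red, green, blue), "mtx" (3x3 intrinsics, pixels), "rvec" (rotation vector, rad) and "tvec" (3), from world to camera coordinates, as OpenCV has them; the wrist camera has in their place "T_tool_cam" (4x4, takes a point from camera to tool coordinates, whose origin is the TCP and whose axes are the flange's). Camera axes: x right, y down, z forward; pixel columns grow to the right and rows downward; lengths in m; the calibration is good to about 2 mm. The wrist camera is an equidistant fisheye: a pixel r from the principal point sees the ray r / f radians off the axis. A picture is of the moment at which its call begins: read the wrist's pose just before it. There is no depth.
- job_done(): hands the job in; it is judged then, once.
The state is a dict: "clock": time; "joint_positions": joint angles; "qd": joint speeds; "joint_efforts": joint torques, N m; "tool_pos": TCP position; "tool_rot": TCP orientation; "force": force on the tool from outside, world axes, zero at the start; "wrist_torque": the same for the moment, N m; "opening": finger opening in m; "grip_force": force on a finger pad.
Only numpy, scipy, OpenCV 4.12 (cv2) and the standard library are available. Lean on these libraries where they do the work, as an engineer would, in place of code of your own. Each camera call takes 0.05 s, during which the arm holds its last target. There are 200 camera calls.

## Working session

There is one attempt and no reset: what is moved stays moved. The work goes in short steps, Python scripts to look and compute and a tool call to move; the robot and the scene stay as the last step left them, time stands still between calls to the robot, and variables do not carry over. Pictures are saved under pics/ and viewed, at most 14 in all, crops included, and the job is handed in when it is done.

Besides the shell and the picture viewer there is one more tool, called as a command line: name --argument value ..., lists and objects as JSON in quotes. send_rows: Moves the arm, as the interface text tells. Its arguments: {"type":"object","properties":{"deltas":{"type":"array"},"newtons":{"type":"number"}},"required":["deltas"]}

```bash
ls; mkdir -p pics; cat > h.py <<'E'
from workcell import *
import numpy as np, cv2
from scipy.spatial.transform import Rotation as R
def save(n,img,s=1): cv2.imwrite('pics/'+n,cv2.cvtColor(cv2.resize(img,None,fx=s,fy=s),cv2.COLOR_RGB2BGR))
def ray(c,u,v):
    K=c['mtx'];Rm=cv2.Rodrigues(np.array(c['rvec'],float))[0];t=np.array(c['tvec'],float).ravel()
    d=np.linalg.inv(K)@np.array([u,v,1.]);return -Rm.T@t, Rm.T@d
def onz(c,u,v,z):
    o,d=ray(c,u,v);return o+d*(z-o[2])/d[2]
def proj(c,p): return cv2.projectPoints(np.array(p,float).reshape(-1,3),np.array(c['rvec'],float),np.array(c['tvec'],float),np.array(c['mtx'],float),None)[0].reshape(-1,2)
def wray(c,s,u,v):
    K=c['mtx'];x=(u-K[0,2])/K[0,0];y=(v-K[1,2])/K[1,1];r=np.hypot(x,y)
    d=np.array([x/r*np.sin(r),y/r*np.sin(r),np.cos(r)]) if r>1e-9 else np.array([0,0,1.])
    T=np.array(c['T_tool_cam']);Rt=R.from_quat(s['tool_rot']).as_matrix()
    return Rt@T[:3,3]+np.array(s['tool_pos']), Rt@T[:3,:3]@d
def wonz(c,s,u,v,z):
    o,d=wray(c,s,u,v);return o+d*(z-o[2])/d[2]
E
python3 - <<'E'
from h import *
s=get_state();print(s)
for n in('scene','top'):
    c=capture(n);np.save(n+'.npy',c,allow_pickle=True);save(n+'0.png',c['color'],1.5);print(n,c['mtx'],ray(c,256,192))
print(R.from_quat(s['tool_rot']).as_matrix())
E
```

```text
pics
{'clock': 0.0, 'joint_positions': array([-1.37357229e+00,  4.80822876e-01,  1.59689878e+00,  1.15724758e-05,
        1.06511736e+00, -4.65947060e-02]), 'qd': array([-1.53880391e-03,  9.76015037e-05, -5.04669868e-04,  2.92105326e-04,
        1.38364790e-03,  1.02295412e-04]), 'joint_efforts': array([ 3.48582551e-03, -9.50655770e+01, -4.30186772e+01,  1.51415070e-04,
        1.22929411e-02,  2.71224332e-05]), 'tool_pos': array([ 0.15687571, -0.63043038,  0.30326888]), 'tool_rot': array([ 9.92578399e-01,  1.21604822e-01, -4.18445562e-05, -6.21798047e-04]), 'force': array([-0.52319649, -0.53166174,  0.73353169]), 'wrist_torque': array([ 0.01142176, -0.03052708, -0.00683414]), 'grip_force': 0.0, 'opening': 0.08518448361258371}
scene [[462.52480107   0.         265.52873372]
 [  0.         462.52480107 194.67168175]
 [  0.           0.           1.        ]] (array([-0.02330341,  0.77108807,  1.23229146]), array([ 0.37796085, -0.57192871, -0.72835495]))
top [[457.27862086   0.         256.0262219 ]
 [  0.         457.27862086 188.81570457]
 [  0.           0.           1.        ]] (array([ 0.43063853, -0.09946489,  1.48352925]), array([ 0.0639647 ,  0.00668162, -0.99795409]))
[[ 9.70424531e-01  2.41404587e-01 -2.34295286e-04]
 [ 2.41404691e-01 -9.70423761e-01  1.22418962e-03]
 [ 6.81592760e-05 -1.24454362e-03 -9.99999223e-01]]
```

View pics/scene0.png

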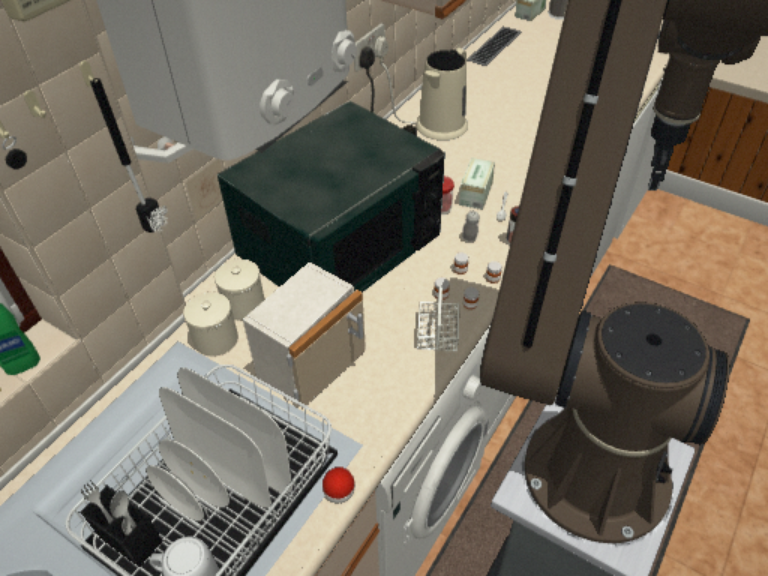

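View pics/top0.png

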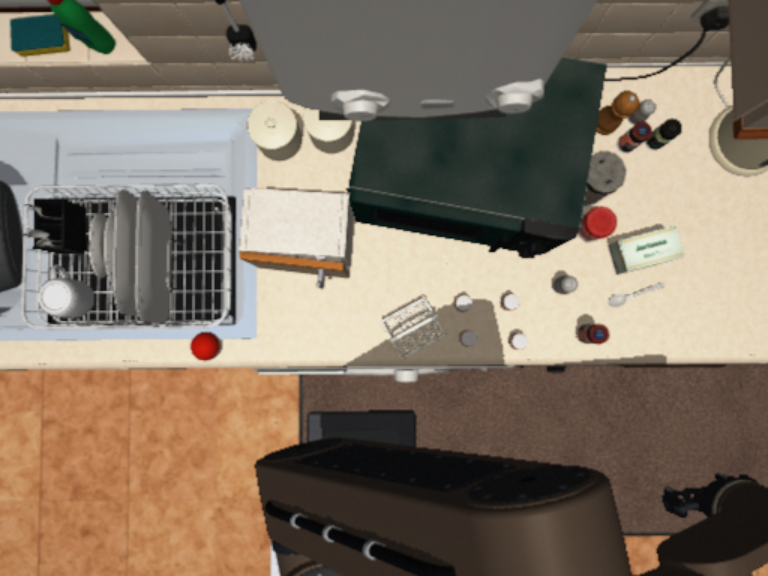

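The scene shows four pots (top-view ×1.5 pixels about (463,301), (510,301), (468,338), (518,340)). The basket is near (412,325), and the cupboard with its door is near (295,230) with the handle at (320,280). I'll measure with masks next.

```bash
python3 - <<'E'
from h import *
t=np.load('top.npy',allow_pickle=True).item();s=np.load('scene.npy',allow_pickle=True).item()
a=cv2.resize(t['color'][115:200,150:240],None,fx=6,fy=6,interpolation=cv2.INTER_CUBIC)[:510,:]
b=cv2.resize(t['color'][185:245,240:360],None,fx=5,fy=5,interpolation=cv2.INTER_CUBIC)
cv2.imwrite('pics/c1.png',cv2.cvtColor(a,cv2.COLOR_RGB2BGR))
cv2.imwrite('pics/c2.png',cv2.cvtColor(b,cv2.COLOR_RGB2BGR))
for n,u,v in [('a',463,301),('b',510,301),('c',468,338),('d',518,340)]: print(n,onz(t,u/1.5,v/1.5,.044).round(3))
print('salt',onz(t,566/1.5,284/1.5,.09),'spice',onz(t,594/1.5,334/1.5,.1),'bask',onz(t,412/1.5,325/1.5,.06))
for u,v in[(244,188),(350,192),(348,262),(241,250)]: print(onz(t,u/1.5,v/1.5,.2).round(3))
print(onz(t,320/1.5,276/1.5,.191))
E
```

```text
a [ 0.494 -0.255  0.044]
b [ 0.493 -0.354  0.044]
c [ 0.416 -0.264  0.044]
d [ 0.411 -0.369  0.044]
salt [ 0.52443655 -0.46015825  0.09      ] spice [ 0.42262508 -0.51082334  0.1       ] bask [ 0.44452444 -0.14719725  0.06      ]
[0.706 0.173 0.2  ]
[ 0.696 -0.028  0.2  ]
[ 0.563 -0.024  0.2  ]
[0.587 0.178 0.2  ]
[0.53743226 0.03005123 0.191     ]
```

View pics/c1.png

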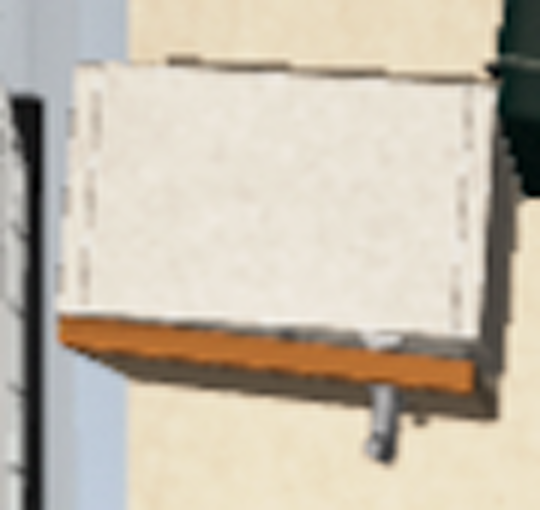

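View pics/c2.png

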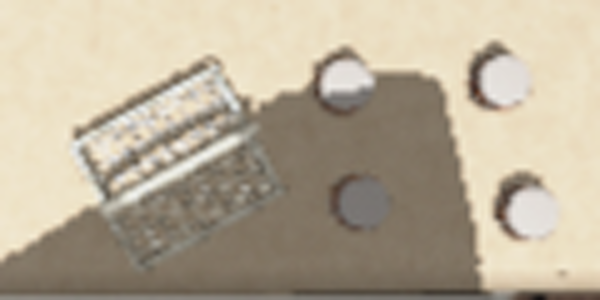

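```bash
cat >> h.py <<'E'
def goto(p,yaw=None,s=None):
    """tool-frame shift (before turning) to put TCP at p, plus rz for tool-x heading yaw (deg, mod 180)"""
    s=s or get_state();M=R.from_quat(s['tool_rot']).as_matrix()
    d=M.T@(np.array(p)-s['tool_pos']);psi=np.degrees(np.arctan2(M[1,0],M[0,0]))
    out=d.round(4)
    dy=None if yaw is None else (yaw-psi+90)%180-90
    print('pos',np.round(s['tool_pos'],4),'yaw',round(psi,2),'tilt',np.round(M[2],3),'shift',out,'rz',None if dy is None else round(-np.radians(dy),3),'j6',round(s['joint_positions'][5],2),'F',np.round(s['force'],1),'open',round(s['opening'],4),'t',round(s['clock'],1))
E
python3 - <<'E'
from h import *
t=np.load('top.npy',allow_pickle=True).item()
A=lambda x,y,z:onz(t,150+x/6-.4,115+y/6-.4,z)[:2]
B=lambda x,y,z:onz(t,240+x/5-.4,185+y/5-.4,z)[:2]
cs=[A(*p,.2) for p in[(75,62),(497,82),(478,338),(58,315)]]
print('corners',np.round(cs,3))
bl,br,fr,fl=cs
ydir=(bl-br+fl-fr);yaw=np.degrees(np.arctan2(-ydir[0],ydir[1]));print('y-dir yaw',yaw,'widths',np.linalg.norm(bl-br),np.linalg.norm(fl-fr),np.linalg.norm(bl-fl))
di,dj=A(60,318,.1985),A(475,358,.1985);print('door inner',di,dj)
do,dp=A(60,342,.1985),A(475,392,.1985);print('door outer edge',do,dp,np.linalg.norm(do-dp))
for a,b in((di,dj),(do,dp)):
    v=a-b;print('door yaw',np.degrees(np.arctan2(-v[0],v[1])))
print('handle',A(380,450,.191))
b1,b2=B(110,205,.110),B(255,130,.110);v=b1-b2;print('bar',b1,b2,(b1+b2)/2,np.linalg.norm(v),'yaw of bar as y',np.degrees(np.arctan2(-v[0],v[1])))
for n,p in dict(a=(345,82),b=(500,78),c=(360,202),d=(528,212)).items(): print(n,B(*p,.044).round(4))
E
```

```text
corners [[ 0.707  0.175]
 [ 0.695 -0.026]
 [ 0.573 -0.016]
 [ 0.586  0.182]]
y-dir yaw -3.5526168415287094 widths 0.20056586379942876 0.1983970976847214 0.12089487933515847
door inner [0.58492228 0.18138552] [ 0.56396086 -0.01440502]
door outer edge [0.57353815 0.1813228 ] [ 0.54789049 -0.01432103] 0.1973177900810692
door yaw -6.11083391861383
door yaw -7.468524035786164
handle [0.52151339 0.03123125]
bar [ 0.41771307 -0.10608224] [ 0.46174486 -0.1935227 ] [ 0.43972896 -0.14980247] 0.09790114138900284 yaw of bar as y 26.728141038216908
a [ 0.4929 -0.2551]
b [ 0.4944 -0.3526]
c [ 0.4175 -0.2632]
d [ 0.4103 -0.3682]
```

send_rows --deltas '[{"dx":0.038,"dy":-0.027},{"dx":0.038,"dy":-0.027},{"dx":0.038,"dy":-0.027},{"dx":0.038,"dy":-0.027},{"dx":0.038,"dy":-0.027},{"dx":0.038,"dy":-0.027},{"dx":0.038,"dy":-0.027},{"dx":0.038,"dy":-0.027},{"dx":0.019,"dy":-0.04},{"dx":0.019,"dy":-0.04},{"dx":0.019,"dy":-0.04},{"dx":0.019,"dy":-0.04},{"dx":0.019,"dy":-0.04},{"dx":0.019,"dy":-0.04},{"rz":0.123},{"rz":0.123},{"rz":0.123},{}]'

```text
$.deltas[0]: bad value
```

```bash
python3 - <<'E'
from h import *
goto([.5215,.032,.30],-7.2)
s=get_state();c=capture('wrist');save('w1.png',c['color'],1.5);print(c['mtx'],c['T_tool_cam'])
E
```

```text
pos [ 0.1569 -0.6305  0.3033] yaw 13.97 tilt [ 0.    -0.001 -1.   ] shift [ 0.5138 -0.5549  0.0039] rz 0.369 j6 -0.05 F [-0.5 -0.1 -0.5] open 0.0854 t 0.1
[[297.31863964   0.         257.88192296]
 [  0.         297.31863964 187.12845753]
 [  0.           0.           1.        ]] [[ 6.20788907e-04 -9.48833981e-01 -3.15774747e-01  8.18211067e-02]
 [ 9.99999782e-01  6.60644998e-04 -1.91707948e-05 -6.60148859e-04]
 [ 2.26804909e-04 -3.15774666e-01  9.48834184e-01 -6.96169633e-02]
 [ 0.00000000e+00  0.00000000e+00  0.00000000e+00  1.00000000e+00]]
```

View pics/w1.png

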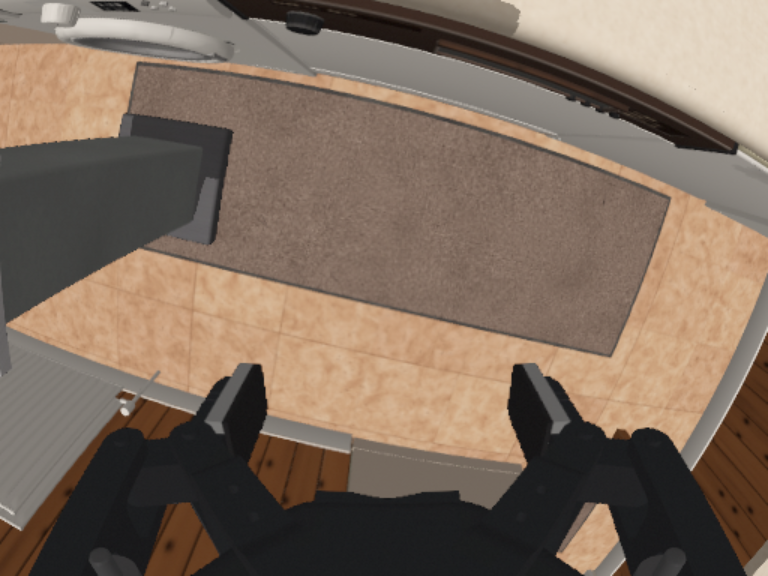

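The move was refused, and the wrist view shows only the floor at the start pose. The rows probably need every key filled in, so I'll retry that way.

send_rows --deltas '[{"dx":0.038,"dy":-0.027,"dz":0,"rx":0,"ry":0,"rz":0,"fingers":1},{"dx":0.038,"dy":-0.027,"dz":0,"rx":0,"ry":0,"rz":0,"fingers":1}]'

```text
clock: 0.35
tool_pos: [0.2175, -0.5595, 0.3033]
tool_rot: [0.993, 0.12, -0.0, -0.0]
force: [1.3, -0.3, 0.2]
opening: 0.0855
grip_force: 0.0
```

send_rows --deltas '[{"dx":0.038,"dy":-0.027,"dz":0,"rx":0,"ry":0,"rz":0,"fingers":1},{"dx":0.038,"dy":-0.027,"dz":0,"rx":0,"ry":0,"rz":0,"fingers":1},{"dx":0.038,"dy":-0.027,"dz":0,"rx":0,"ry":0,"rz":0,"fingers":1},{"dx":0.038,"dy":-0.027,"dz":0,"rx":0,"ry":0,"rz":0,"fingers":1},{"dx":0.038,"dy":-0.027,"dz":0,"rx":0,"ry":0,"rz":0,"fingers":1},{"dx":0.038,"dy":-0.027,"dz":0,"rx":0,"ry":0,"rz":0,"fingers":1},{"dx":0.019,"dy":-0.04,"dz":0,"rx":0,"ry":0,"rz":0,"fingers":1},{"dx":0.019,"dy":-0.04,"dz":0,"rx":0,"ry":0,"rz":0,"fingers":1},{"dx":0.019,"dy":-0.04,"dz":0,"rx":0,"ry":0,"rz":0,"fingers":1},{"dx":0.019,"dy":-0.04,"dz":0,"rx":0,"ry":0,"rz":0,"fingers":1},{"dx":0.019,"dy":-0.04,"dz":0,"rx":0,"ry":0,"rz":0,"fingers":1},{"dx":0.019,"dy":-0.04,"dz":0,"rx":0,"ry":0,"rz":0,"fingers":1},{"dx":0.019,"dy":-0.04,"dz":0,"rx":0,"ry":0,"rz":0,"fingers":1},{"dx":0,"dy":0,"dz":0,"rx":0,"ry":0,"rz":0.123,"fingers":1},{"dx":0,"dy":0,"dz":0,"rx":0,"ry":0,"rz":0.123,"fingers":1},{"dx":0,"dy":0,"dz":0,"rx":0,"ry":0,"rz":0.123,"fingers":1},{"dx":0,"dy":0,"dz":0,"rx":0,"ry":0,"rz":0,"fingers":1}]'

```text
clock: 2.05
tool_pos: [0.4612, -0.0437, 0.3038]
tool_rot: [0.998, -0.064, -0.0, -0.0]
force: [0.9, 0.4, 0.0]
opening: 0.0853
grip_force: 0.0
```

```bash
python3 - <<'E'
from h import *
s=get_state();c=capture('wrist');save('w2.png',c['color'],1.5)
goto([.5215,.032,.30],-7.2)
E
```

```text
pos [ 0.4612 -0.0439  0.3038] yaw -7.02 tilt [-0. -0. -1.] shift [ 0.0506 -0.0827  0.0038] rz 0.003 j6 1.53 F [ 0.6 -0.5  0.2] open 0.0852 t 2.1
```

View pics/w2.png

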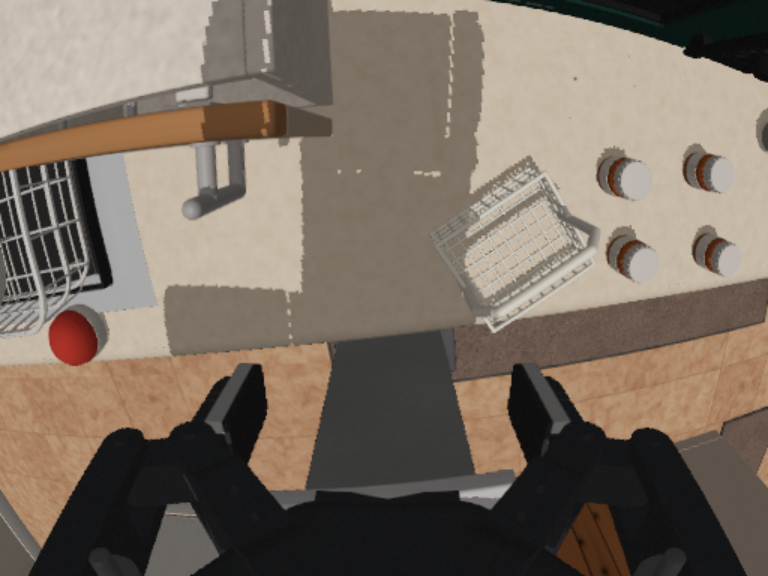

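```bash
python3 - <<'E'
from h import *
s=get_state();c=capture('wrist')
f=lambda n,u,v,z:print(n,wonz(c,s,u/1.5,v/1.5,z).round(4))
f('handle',192,208,.191);f('door free outer top',285,134,.1985);f('free inner',283,102,.1985);f('catch',193,93,.17)
f('carcass corner',240,78,.2)
for n,u,v in[('a',632,180),('b',716,175),('c',642,261),('d',725,258)]: f(n,u,v,.044)
f('bar end1',490,313,.108);f('bar end2',592,240,.108)
E
```

```text
handle [0.5258 0.0354 0.191 ]
door free outer top [ 0.5494 -0.0137  0.1985]
free inner [ 0.5622 -0.0146  0.1985]
catch [0.5792 0.035  0.17  ]
carcass corner [0.5752 0.0011 0.2   ]
a [ 0.4949 -0.2485  0.044 ]
b [ 0.4965 -0.344   0.044 ]
c [ 0.4244 -0.2602  0.044 ]
d [ 0.4168 -0.3623  0.044 ]
bar end1 [ 0.4241 -0.1067  0.108 ]
bar end2 [ 0.4661 -0.1792  0.108 ]
```

The wrist view shows the handle top at (192,208), the catch in the gap at (190,93), and the basket and four pots on the right. This agrees with the top view to within 5 mm. Next I'll grip the handle.

send_rows --deltas '[{"dx":0.026,"dy":-0.042,"dz":0,"rx":0,"ry":0,"rz":0,"fingers":1},{"dx":0.026,"dy":-0.042,"dz":0,"rx":0,"ry":0,"rz":0,"fingers":1},{"dx":0,"dy":0,"dz":0.024,"rx":0,"ry":0,"rz":0,"fingers":1},{"dx":0,"dy":0,"dz":0.024,"rx":0,"ry":0,"rz":0,"fingers":1},{"dx":0,"dy":0,"dz":0.024,"rx":0,"ry":0,"rz":0,"fingers":1},{"dx":0,"dy":0,"dz":0,"rx":0,"ry":0,"rz":0,"fingers":0},{"dx":0,"dy":0,"dz":0,"rx":0,"ry":0,"rz":0,"fingers":0},{"dx":0,"dy":0,"dz":0,"rx":0,"ry":0,"rz":0,"fingers":0},{"dx":0,"dy":0,"dz":0,"rx":0,"ry":0,"rz":0,"fingers":0},{"dx":0,"dy":0,"dz":0,"rx":0,"ry":0,"rz":0,"fingers":0},{"dx":0,"dy":0,"dz":0,"rx":0,"ry":0,"rz":0,"fingers":0}]' --newtons 30

```text
clock: 3.25
tool_pos: [0.5262, 0.0354, 0.2333]
tool_rot: [0.998, -0.063, 0.003, -0.002]
force: [14.7, 35.4, -5.0]
opening: 0.0091
grip_force: 32.3
```

send_rows --deltas '[{"dx":0,"dy":-0.002,"dz":0,"rx":0,"ry":0,"rz":0,"fingers":0},{"dx":-0.0078,"dy":-0.0023,"dz":0,"rx":0,"ry":0,"rz":0.05,"fingers":0},{"dx":-0.0078,"dy":-0.0023,"dz":0,"rx":0,"ry":0,"rz":0.05,"fingers":0},{"dx":-0.0078,"dy":-0.0023,"dz":0,"rx":0,"ry":0,"rz":0.05,"fingers":0},{"dx":0,"dy":0,"dz":0,"rx":0,"ry":0,"rz":0,"fingers":0},{"dx":0,"dy":0,"dz":0,"rx":0,"ry":0,"rz":0,"fingers":0}]'

```text
clock: 3.85
tool_pos: [0.504, 0.0472, 0.2333]
tool_rot: [0.991, -0.137, 0.003, -0.001]
force: [10.5, 19.2, -1.5]
opening: 0.0091
grip_force: 32.0
```

send_rows --deltas '[{"dx":0,"dy":-0.001,"dz":0,"rx":0,"ry":0,"rz":0,"fingers":0},{"dx":-0.0078,"dy":-0.0023,"dz":0,"rx":0,"ry":0,"rz":0.05,"fingers":0},{"dx":0,"dy":0,"dz":0,"rx":0,"ry":0,"rz":0,"fingers":0}]'

```text
clock: 4.15
tool_pos: [0.4968, 0.0522, 0.2333]
tool_rot: [0.987, -0.163, 0.002, -0.001]
force: [8.0, 11.1, 1.1]
opening: 0.0088
grip_force: 32.2
```

send_rows --deltas '[{"dx":-0.004,"dy":-0.0012,"dz":0,"rx":0,"ry":0,"rz":0.025,"fingers":0},{"dx":0,"dy":0,"dz":0,"rx":0,"ry":0,"rz":0,"fingers":0}]'

```text
clock: 4.35
tool_pos: [0.4936, 0.0544, 0.2333]
tool_rot: [0.985, -0.175, 0.002, -0.001]
force: [7.2, 10.7, 1.8]
opening: 0.009
grip_force: 32.2
```

send_rows --deltas '[{"dx":-0.004,"dy":-0.0012,"dz":0,"rx":0,"ry":0,"rz":0.025,"fingers":0},{"dx":0,"dy":0,"dz":0,"rx":0,"ry":0,"rz":0,"fingers":0}]'

```text
clock: 4.55
tool_pos: [0.4903, 0.0569, 0.2333]
tool_rot: [0.982, -0.187, 0.002, -0.001]
force: [7.7, 10.7, 1.7]
opening: 0.0088
grip_force: 32.2
```

send_rows --deltas '[{"dx":-0.004,"dy":-0.0012,"dz":0,"rx":0,"ry":0,"rz":0.025,"fingers":0},{"dx":0,"dy":0,"dz":0,"rx":0,"ry":0,"rz":0,"fingers":0}]'

```text
clock: 4.75
tool_pos: [0.4884, 0.0584, 0.2334]
tool_rot: [0.98, -0.199, 0.004, -0.001]
force: [15.9, -4.9, -5.1]
opening: 0.0087
grip_force: 31.4
```

The force jumped, so the catch has stopped the door. I'll release, rise and turn 90° to straddle the door.

send_rows --deltas '[{"dx":0.001,"dy":0,"dz":0,"rx":0,"ry":0,"rz":0,"fingers":0.6},{"dx":0,"dy":0,"dz":0,"rx":0,"ry":0,"rz":0,"fingers":0.6},{"dx":0,"dy":0,"dz":0,"rx":0,"ry":0,"rz":0,"fingers":0.6},{"dx":0,"dy":0,"dz":-0.035,"rx":0,"ry":0,"rz":0,"fingers":0.82},{"dx":0,"dy":0,"dz":-0.035,"rx":0,"ry":0,"rz":0,"fingers":0.82},{"dx":0,"dy":0,"dz":0,"rx":0,"ry":0,"rz":-0.1443,"fingers":0.82},{"dx":0,"dy":0,"dz":0,"rx":0,"ry":0,"rz":-0.1443,"fingers":0.82},{"dx":0,"dy":0,"dz":0,"rx":0,"ry":0,"rz":-0.1443,"fingers":0.82},{"dx":0,"dy":0,"dz":0,"rx":0,"ry":0,"rz":-0.1443,"fingers":0.82},{"dx":0,"dy":0,"dz":0,"rx":0,"ry":0,"rz":-0.1443,"fingers":0.82},{"dx":0,"dy":0,"dz":0,"rx":0,"ry":0,"rz":-0.1443,"fingers":0.82},{"dx":0,"dy":0,"dz":0,"rx":0,"ry":0,"rz":-0.1443,"fingers":0.82},{"dx":0,"dy":0,"dz":0,"rx":0,"ry":0,"rz":-0.1443,"fingers":0.82},{"dx":0,"dy":0,"dz":0,"rx":0,"ry":0,"rz":-0.1443,"fingers":0.82},{"dx":0,"dy":0,"dz":0,"rx":0,"ry":0,"rz":-0.1443,"fingers":0.82},{"dx":0,"dy":0,"dz":0,"rx":0,"ry":0,"rz":-0.1443,"fingers":0.82},{"dx":0,"dy":0,"dz":0,"rx":0,"ry":0,"rz":0,"fingers":0.82},{"dx":0,"dy":0,"dz":0,"rx":0,"ry":0,"rz":0,"fingers":0.82}]'

```text
clock: 6.55
tool_pos: [0.4859, 0.0582, 0.3019]
tool_rot: [0.83, 0.557, -0.0, -0.0]
force: [0.6, 0.0, -0.3]
opening: 0.0697
grip_force: 0.0
```

```bash
python3 - <<'E'
from h import *
c=capture('top');a=c['color'][110:215,145:250]
save('t2.png',a,5)
goto([.5094,.0559,.27],68)
E
```

```text
pos [0.4859 0.0582 0.3019] yaw 67.77 tilt [-0. -0. -1.] shift [0.0068 0.0226 0.0319] rz -0.004 j6 0.45 F [0.5 0.8 0.8] open 0.0703 t 6.6
```

View pics/t2.png

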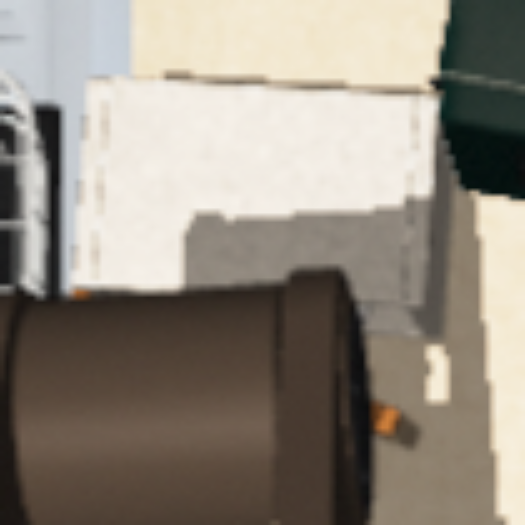

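The top view is mostly hidden by the arm, but the free door end shows at crop (388,410). I'll check with the wrist camera.

```bash
python3 - <<'E'
from h import *
c=capture('wrist');save('w3.png',c['color'],1.5)
t=capture('top');print(onz(t,145+390/5,110+403/5,.1985),onz(t,145+378/5,110+433/5,.1985))
E
```

```text
[0.51787869 0.00209391 0.1985    ] [0.50101491 0.00892785 0.1985    ]
```

View pics/w3.png

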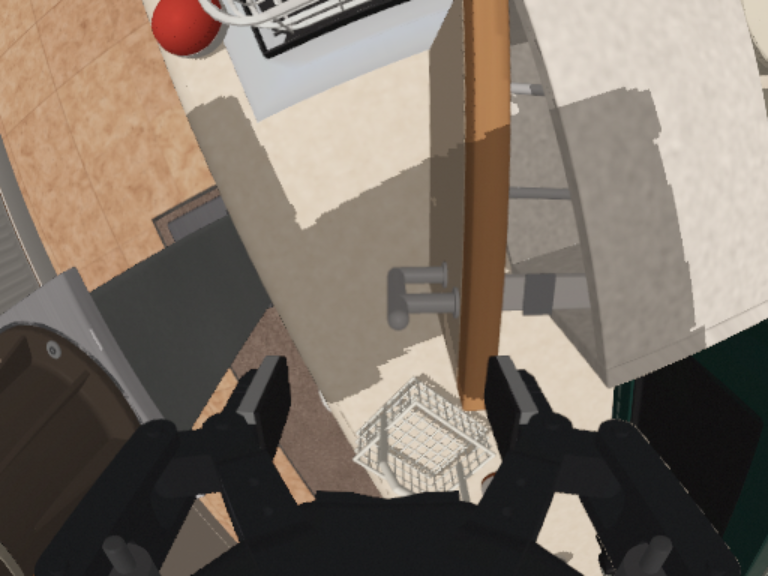

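The view shows the thumb pad (dark) at (538,293), the handle top at (398,320), the door's top inner edge from (509,120) to (503,300), and hooks at y≈90 and 193.

```bash
python3 - <<'E'
from h import *
s=get_state();c=capture('wrist')
f=lambda n,u,v,z:(print(n,wonz(c,s,u/1.5,v/1.5,z).round(4)),wonz(c,s,u/1.5,v/1.5,z)[:2])[1]
b=f('handle',398,320,.191);p=f('pad',538,293,.171);i=f('in1',509,150,.1985);j=f('in2',504,300,.1985)
v=i-j;print('yaw',np.degrees(np.arctan2(-v[0],v[1])))
f('fi',489,405,.1985)
M=R.from_quat(s['tool_rot']).as_matrix()
for n,q in(('bar',b),('pad',p),('in',j)): print(n,(M.T@(np.r_[q,0]-s['tool_pos']))[:2].round(4))
E
```

```text
handle [0.4921 0.0598 0.191 ]
pad [0.5592 0.0381 0.171 ]
in1 [0.56   0.1128 0.1985]
in2 [0.5382 0.0541 0.1985]
yaw -20.349660965637458
fi [0.5168 0.0052 0.1985]
bar [0.0038 0.0051]
pad [0.009  0.0754]
in [0.0159 0.05  ]
```

send_rows --deltas '[{"dx":0.009,"dy":0.025,"dz":0,"rx":0,"ry":0,"rz":-0.02,"fingers":0.82},{"dx":0,"dy":0,"dz":0.028,"rx":0,"ry":0,"rz":0,"fingers":0.82},{"dx":0,"dy":0,"dz":0.028,"rx":0,"ry":0,"rz":0,"fingers":0.82},{"dx":0,"dy":0,"dz":0,"rx":0,"ry":0,"rz":0,"fingers":0.82},{"dx":0,"dy":0,"dz":0,"rx":0,"ry":0,"rz":0,"fingers":0.82}]'

```text
clock: 7.25
tool_pos: [0.5125, 0.0571, 0.2462]
tool_rot: [0.824, 0.567, -0.0, -0.0]
force: [1.0, 1.1, -0.2]
opening: 0.0702
grip_force: 0.0
```

send_rows --deltas '[{"dx":0,"dy":0,"dz":0.003,"rx":0,"ry":0,"rz":0,"fingers":0.82},{"dx":0,"dy":0,"dz":0.003,"rx":0,"ry":0,"rz":0,"fingers":0.82},{"dx":0,"dy":0,"dz":0,"rx":0,"ry":0,"rz":0,"fingers":0.82}]'

```text
clock: 7.55
tool_pos: [0.5128, 0.0571, 0.2403]
tool_rot: [0.823, 0.568, 0.0, 0.0]
force: [0.5, 0.4, 0.1]
opening: 0.07
grip_force: 0.0
```

send_rows --deltas '[{"dx":0,"dy":0,"dz":0.003,"rx":0,"ry":0,"rz":0,"fingers":0.82},{"dx":0,"dy":0,"dz":0,"rx":0,"ry":0,"rz":0,"fingers":0.82},{"dx":0,"dy":0,"dz":0,"rx":0,"ry":0,"rz":0,"fingers":0.82}]'

```text
clock: 7.85
tool_pos: [0.5126, 0.0571, 0.2369]
tool_rot: [0.823, 0.568, -0.0, -0.0]
force: [1.5, -0.1, 0.1]
opening: 0.0699
grip_force: 0.0
```

send_rows --deltas '[{"dx":0,"dy":0,"dz":0.003,"rx":0,"ry":0,"rz":0,"fingers":0.82},{"dx":0,"dy":0,"dz":0,"rx":0,"ry":0,"rz":0,"fingers":0.82},{"dx":0,"dy":0,"dz":0,"rx":0,"ry":0,"rz":0,"fingers":0.82}]'

```text
clock: 8.15
tool_pos: [0.5131, 0.0571, 0.2341]
tool_rot: [0.823, 0.568, 0.0, 0.0]
force: [1.3, -0.8, 4.0]
opening: 0.0701
grip_force: 2.0
```

send_rows --deltas '[{"dx":0,"dy":0,"dz":0.003,"rx":0,"ry":0,"rz":0,"fingers":0.82},{"dx":0,"dy":0,"dz":0,"rx":0,"ry":0,"rz":0,"fingers":0.82},{"dx":0,"dy":0,"dz":0,"rx":0,"ry":0,"rz":0,"fingers":0.82}]'

```text
clock: 8.45
tool_pos: [0.5135, 0.057, 0.2316]
tool_rot: [0.823, 0.568, 0.001, 0.001]
force: [-0.1, -3.0, 14.3]
opening: 0.07
grip_force: 6.9
```

```bash
python3 - <<'E'
from h import *
s=get_state();c=capture('wrist')
# use w3 pixels with w3 pose
s3=dict(tool_pos=np.array([.4859,.0582,.3019]),tool_rot=np.array([.83,.557,0,0])/np.hypot(.83,.557))
M=R.from_quat(s3['tool_rot']).as_matrix()
for n,u,v,yt in(('brk up door top',455,292,.035),('brk up door bot',455,315,.035),('brk low door',445,273,.035),('bar bottom?',397,272,.005)):
    o,d=wray(c,s3,u/1.5,v/1.5);o=M.T@(o-s3['tool_pos']);d=M.T@d
    k=(yt-o[1])/d[1];q=o+k*d;print(n,q.round(4),'z',.3019-q[2])
save('w4.png',c['color'],1.5)
E
```

```text
brk up door top [0.0053 0.035  0.1431] z 0.15883485713030074
brk up door bot [-0.0057  0.035   0.1389] z 0.16296455750603384
brk low door [0.0027 0.035  0.1837] z 0.1181720275014459
bar bottom? [0.019  0.005  0.1333] z 0.1686181176609549
```

View pics/w4.png

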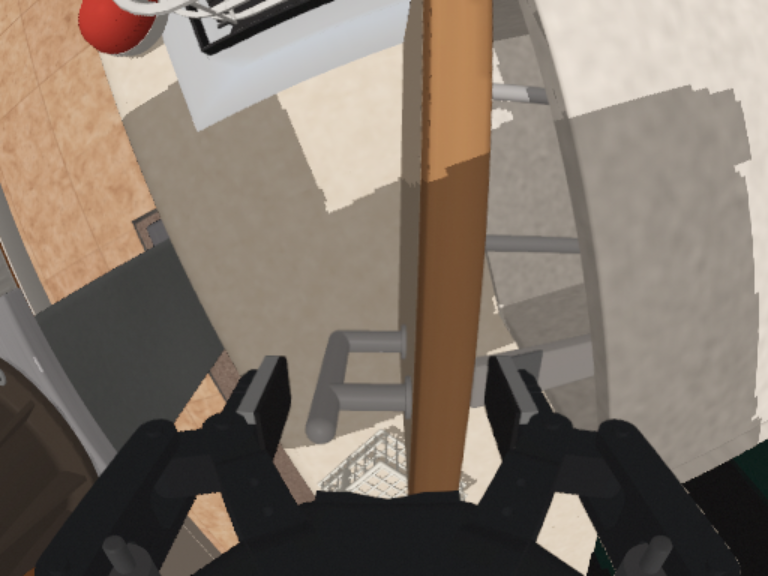

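The pad lies under the inner finger, but too close to the pivot. I'll lift, open fully so the inner finger presses farther out on the arm (about 25–40 mm), press, and drag the door by friction.

send_rows --deltas '[{"dx":0,"dy":0,"dz":-0.01,"rx":0,"ry":0,"rz":0,"fingers":0.82},{"dx":0,"dy":0.0075,"dz":0,"rx":0,"ry":0,"rz":0,"fingers":1},{"dx":0,"dy":0,"dz":0,"rx":0,"ry":0,"rz":0,"fingers":1},{"dx":0,"dy":0,"dz":0,"rx":0,"ry":0,"rz":0,"fingers":1},{"dx":0,"dy":0,"dz":0.008,"rx":0,"ry":0,"rz":0,"fingers":1},{"dx":0,"dy":0,"dz":0.004,"rx":0,"ry":0,"rz":0,"fingers":1},{"dx":0,"dy":0,"dz":0,"rx":0,"ry":0,"rz":0,"fingers":1},{"dx":0,"dy":0,"dz":0,"rx":0,"ry":0,"rz":0,"fingers":1}]'

```text
clock: 9.3
tool_pos: [0.5194, 0.0545, 0.2285]
tool_rot: [0.823, 0.568, -0.0, -0.0]
force: [-0.6, -0.3, -0.9]
opening: 0.0852
grip_force: 0.0
```

send_rows --deltas '[{"dx":0,"dy":0,"dz":0.003,"rx":0,"ry":0,"rz":0,"fingers":1},{"dx":0,"dy":0,"dz":0,"rx":0,"ry":0,"rz":0,"fingers":1},{"dx":0,"dy":0,"dz":0,"rx":0,"ry":0,"rz":0,"fingers":1}]'

```text
clock: 9.6
tool_pos: [0.5198, 0.0545, 0.2261]
tool_rot: [0.823, 0.568, 0.0, 0.0]
force: [-0.5, -0.6, 3.2]
opening: 0.0854
grip_force: 1.5
```

send_rows --deltas '[{"dx":0,"dy":0,"dz":0.003,"rx":0,"ry":0,"rz":0,"fingers":1},{"dx":0,"dy":0,"dz":0,"rx":0,"ry":0,"rz":0,"fingers":1},{"dx":0,"dy":0,"dz":0,"rx":0,"ry":0,"rz":0,"fingers":1}]'

```text
clock: 9.9
tool_pos: [0.5197, 0.0545, 0.223]
tool_rot: [0.823, 0.568, 0.0, 0.0]
force: [-0.0, -0.7, 4.6]
opening: 0.0856
grip_force: 2.2
```

send_rows --deltas '[{"dx":0,"dy":0,"dz":0.003,"rx":0,"ry":0,"rz":0,"fingers":1},{"dx":0,"dy":0,"dz":0,"rx":0,"ry":0,"rz":0,"fingers":1},{"dx":0.0007,"dy":-0.006,"dz":0,"rx":0,"ry":0,"rz":0.04,"fingers":1},{"dx":0,"dy":0,"dz":0,"rx":0,"ry":0,"rz":0,"fingers":1},{"dx":0.0007,"dy":-0.006,"dz":0,"rx":0,"ry":0,"rz":0.04,"fingers":1},{"dx":0,"dy":0,"dz":0,"rx":0,"ry":0,"rz":0,"fingers":1}]'

```text
clock: 10.5
tool_pos: [0.5088, 0.0606, 0.2201]
tool_rot: [0.846, 0.534, 0.0, 0.0]
force: [-2.6, 2.1, 5.9]
opening: 0.0856
grip_force: 2.7
```

```bash
python3 - <<'E'
from h import *
goto([.5,0,.2])
c=capture('wrist');save('w5.png',c['color'],1.5)
E
```

```text
pos [0.5088 0.0606 0.2201] yaw 64.5 tilt [ 0.  0. -1.] shift [-0.0585  0.0181  0.0201] rz None j6 0.5 F [-2.6  2.1  5.9] open 0.0856 t 10.5
```

View pics/w5.png

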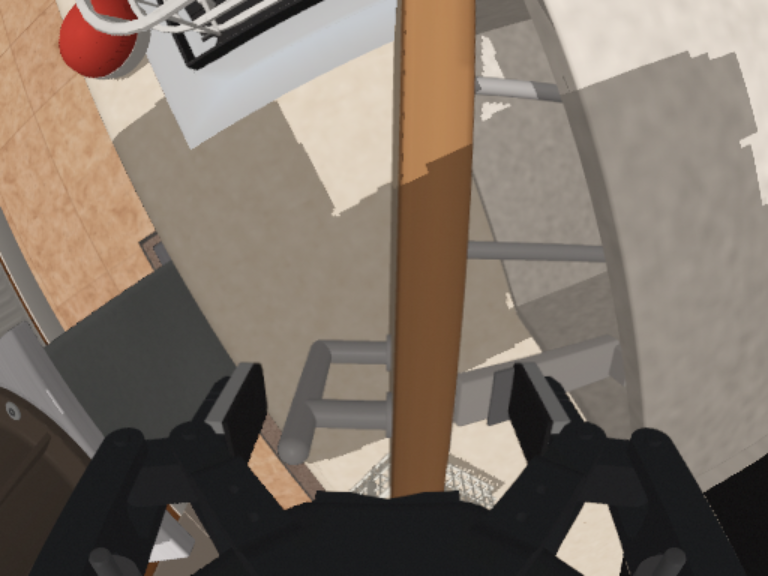

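The door is following by friction: the gap has widened and the pad is still under the finger at (500,395). I'll carry on past 0.45.

send_rows --deltas '[{"dx":0.0007,"dy":-0.006,"dz":0,"rx":0,"ry":0,"rz":0.04,"fingers":1},{"dx":0.0007,"dy":-0.006,"dz":0,"rx":0,"ry":0,"rz":0.04,"fingers":1},{"dx":0.0007,"dy":-0.006,"dz":0,"rx":0,"ry":0,"rz":0.04,"fingers":1},{"dx":0.0007,"dy":-0.006,"dz":0,"rx":0,"ry":0,"rz":0.04,"fingers":1},{"dx":0.0007,"dy":-0.006,"dz":0,"rx":0,"ry":0,"rz":0.04,"fingers":1},{"dx":0,"dy":0,"dz":0,"rx":0,"ry":0,"rz":0,"fingers":1}]'

```text
clock: 11.15
tool_pos: [0.4848, 0.0787, 0.2202]
tool_rot: [0.895, 0.447, 0.0, 0.0]
force: [-0.8, 1.7, 6.9]
opening: 0.0855
grip_force: 2.6
```

```bash
python3 - <<'E'
from h import *
goto([.5,0,.2])
c=capture('wrist');save('w6.png',c['color'],1.2)
E
```

```text
pos [0.4848 0.0787 0.2202] yaw 53.05 tilt [ 0.001  0.    -1.   ] shift [-0.0538  0.0595  0.0202] rz None j6 0.74 F [-0.8  1.7  6.9] open 0.0855 t 11.2
```

View pics/w6.png

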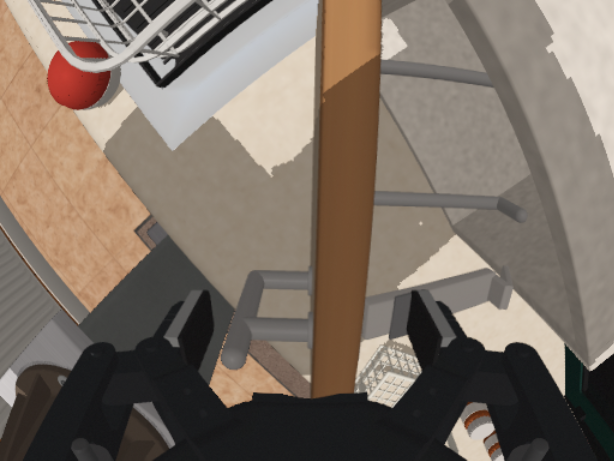

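The catch nose at (505,285) is clear of the top panel, so the door is past the keeper at about 0.58 rad. I'll lift off the catch and push the door wide from inside.

send_rows --deltas '[{"dx":0,"dy":0,"dz":-0.014,"rx":0,"ry":0,"rz":0,"fingers":1},{"dx":0,"dy":-0.022,"dz":0,"rx":0,"ry":0,"rz":0,"fingers":1},{"dx":0.0043,"dy":-0.015,"dz":0,"rx":0,"ry":0,"rz":0.1,"fingers":1},{"dx":0.0043,"dy":-0.015,"dz":0,"rx":0,"ry":0,"rz":0.1,"fingers":1},{"dx":0.0043,"dy":-0.015,"dz":0,"rx":0,"ry":0,"rz":0.1,"fingers":1},{"dx":0.0043,"dy":-0.015,"dz":0,"rx":0,"ry":0,"rz":0.1,"fingers":1},{"dx":0.0043,"dy":-0.015,"dz":0,"rx":0,"ry":0,"rz":0.1,"fingers":1}]'

```text
clock: 11.9
tool_pos: [0.4334, 0.1615, 0.2338]
tool_rot: [0.978, 0.21, -0.0, 0.0]
force: [2.5, -1.6, -0.2]
opening: 0.085
grip_force: 0.7
```

send_rows --deltas '[{"dx":0.0043,"dy":-0.015,"dz":0,"rx":0,"ry":0,"rz":0.1,"fingers":1},{"dx":0.0043,"dy":-0.015,"dz":0,"rx":0,"ry":0,"rz":0.1,"fingers":1},{"dx":0.0043,"dy":-0.015,"dz":0,"rx":0,"ry":0,"rz":0.1,"fingers":1},{"dx":0.0043,"dy":-0.015,"dz":0,"rx":0,"ry":0,"rz":0.1,"fingers":1},{"dx":0,"dy":0,"dz":0,"rx":0,"ry":0,"rz":0,"fingers":1}]'

```text
clock: 12.4
tool_pos: [0.4341, 0.2243, 0.2338]
tool_rot: [1.0, 0.013, 0.0, -0.0]
force: [-0.2, 0.1, 0.6]
opening: 0.0854
grip_force: 0.0
```

```bash
python3 - <<'E'
from h import *
goto([.5,0,.2])
c=capture('wrist');save('w7.png',c['color'],1.2)
E
```

```text
pos [0.4341 0.2243 0.2338] yaw 1.49 tilt [ 0. -0. -1.] shift [0.0601 0.2259 0.0337] rz None j6 1.96 F [-0.2  0.1  0.6] open 0.0854 t 12.4
```

View pics/w7.png

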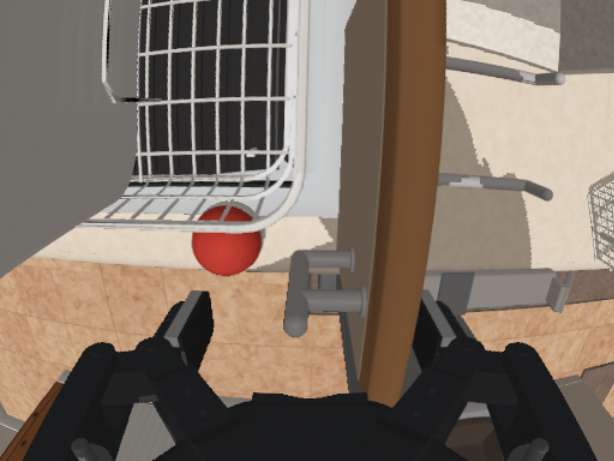

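The door is wide open at about 1.48 rad. The hook ends are at (557,78) and (547,192), and the pad is at (456,292). I'll measure from these and re-look at the pots from above.

```bash
python3 - <<'E'
from h import *
s=get_state();c=capture('wrist')
f=lambda n,u,v,z:(print(n,wonz(c,s,u/1.2,v/1.2,z).round(4)),wonz(c,s,u/1.2,v/1.2,z)[:2])[1]
h1=f('hook1',559,77,.169);h2=f('hook2',548,192,.169);f('pad',456,292,.171);f('bar',296,327,.191)
i=f('in1',446,60,.1985);j=f('in2',437,220,.1985)
for v in(h1-h2,i-j):print(np.degrees(np.arctan2(-v[0],v[1])),np.linalg.norm(v))
H=np.array([.586,.182])
for th in(1.45,1.5,1.55):
    ph=-np.radians(3.5)-th;ex=np.array([np.cos(ph),np.sin(ph)]);ey=np.array([-np.sin(ph),np.cos(ph)])
    g=lambda x,y:(H+x*ex+y*ey).round(4)
    print(th,'hook1',g(.069,-.048),'hook2',g(.069,-.102),'pad',g(.026,-.15),'bar',g(-.045,-.155))
E
```

```text
hook1 [0.5419 0.1184 0.169 ]
hook2 [0.4895 0.1176 0.169 ]
pad [0.4413 0.1584 0.171 ]
bar [0.4369 0.2294 0.191 ]
in1 [0.5337 0.1863 0.1985]
in2 [0.4832 0.1846 0.1985]
-89.10540649940607 0.0524037120562846
-88.14840049402895 0.05051053236740691
1.45 hook1 [0.5422 0.1103] hook2 [0.4883 0.107 ] pad [0.4378 0.1471] bar [0.4286 0.2177]
1.5 hook1 [0.5387 0.1125] hook2 [0.4847 0.112 ] pad [0.4363 0.1545] bar [0.4306 0.2255]
1.55 hook1 [0.5353 0.115 ] hook2 [0.4813 0.1172] pad [0.4351 0.1621] bar [0.4329 0.2332]
```

send_rows --deltas '[{"dx":0,"dy":0.005,"dz":-0.045,"rx":0,"ry":0,"rz":0,"fingers":1},{"dx":0,"dy":0,"dz":-0.045,"rx":0,"ry":0,"rz":0,"fingers":1},{"dx":0.005,"dy":0.046,"dz":-0.01,"rx":0,"ry":0,"rz":0,"fingers":1},{"dx":0.005,"dy":0.046,"dz":0,"rx":0,"ry":0,"rz":0,"fingers":1},{"dx":0.005,"dy":0.046,"dz":0,"rx":0,"ry":0,"rz":0,"fingers":1},{"dx":0.005,"dy":0.046,"dz":0,"rx":0,"ry":0,"rz":0,"fingers":1},{"dx":0.005,"dy":0.046,"dz":0,"rx":0,"ry":0,"rz":0,"fingers":1},{"dx":0.005,"dy":0.046,"dz":0,"rx":0,"ry":0,"rz":0,"fingers":1},{"dx":0,"dy":0.046,"dz":0,"rx":0,"ry":0,"rz":0,"fingers":1},{"dx":0,"dy":0.046,"dz":0,"rx":0,"ry":0,"rz":0,"fingers":1},{"dx":-0.02,"dy":0.044,"dz":0,"rx":0,"ry":0,"rz":0,"fingers":1},{"dx":0,"dy":0,"dz":0,"rx":0,"ry":0,"rz":0,"fingers":1},{"dx":0,"dy":0,"dz":0,"rx":0,"ry":0,"rz":0,"fingers":1}]'

```text
clock: 13.8
tool_pos: [0.4539, -0.1948, 0.3336]
tool_rot: [1.0, 0.013, -0.0, -0.0]
force: [-0.1, 0.2, 0.3]
opening: 0.0859
grip_force: 0.0
```

```bash
cat > look.py <<'E'
from h import *
import sys
s=get_state();c=capture('wrist');save(sys.argv[1],c['color'],1.5);np.save('wl.npy',(c,s),allow_pickle=True)
goto([.5,0,.2],s=s)
E
python3 look.py w8.png
```

```text
pos [ 0.4539 -0.1948  0.3336] yaw 1.47 tilt [-0.001 -0.    -1.   ] shift [ 0.0511 -0.1935  0.1337] rz None j6 1.08 F [-0.1  0.2  0.3] open 0.0859 t 13.8
```

View pics/w8.png

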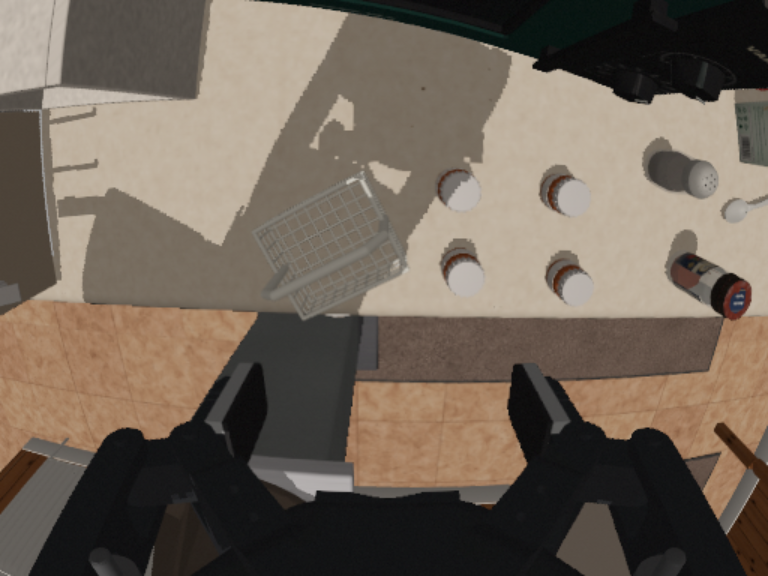

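The wrist view shows caps at (459,190), (570,196), (465,274) and (575,285), and the basket handle bar running from (270,292) to (387,234). The door with its hooks is at the left. I'll convert these to positions and compare with the top view.

```bash
python3 - <<'E'
from h import *
c,s=np.load('wl.npy',allow_pickle=True)
f=lambda n,u,v,z:(print(n,wonz(c,s,u/1.5,v/1.5,z).round(4)),wonz(c,s,u/1.5,v/1.5,z)[:2])[1]
for n,u,v in[('a',459,190),('b',570,196),('c',465,274),('d',575,285)]: f(n,u,v,.044)
b1=f('b1',270,292,.108);b2=f('b2',387,234,.108);v=b1-b2;print((b1+b2)/2,np.degrees(np.arctan2(-v[0],v[1])),np.linalg.norm(v))
r=[f('rim',u,v,.045) for u,v in[(252,234),(365,176),(405,264),(303,319)]];print(np.mean(r,0),[np.linalg.norm(r[i]-r[(i+1)%4]).round(3) for i in range(4)])
v=r[0]-r[1]+r[3]-r[2];print(np.degrees(np.arctan2(-v[0],v[1])))
f('spice',735,297,.105);f('salt',703,180,.09)
f('hook1',97,118,.169);f('hook2',97,165,.169)
# test automatic cap detector: white, low-saturation disks
hsv=cv2.cvtColor(c['color'],cv2.COLOR_RGB2HSV)
m=cv2.inRange(hsv,(3,120,70),(14,255,220));n,l,st,ce=cv2.connectedComponentsWithStats(m)
for k in range(1,n):
    if 12<st[k,4]<400 and ce[k][1]<210: print(st[k],ce[k].round(1))
t=capture('top')
def w2p(p):
    M=R.from_quat(s['tool_rot']).as_matrix();T=np.array(c['T_tool_cam']);q=T[:3,:3].T@(M.T@(p-s['tool_pos'])-T[:3,3]);return q
E
```

```text
a [ 0.495  -0.2514  0.044 ]
b [ 0.4961 -0.3491  0.044 ]
c [ 0.4236 -0.2614  0.044 ]
d [ 0.4162 -0.3654  0.044 ]
b1 [ 0.4263 -0.1104  0.108 ]
b2 [ 0.4704 -0.1935  0.108 ]
[ 0.44837132 -0.15195134] 27.93815658716213 0.09416630032508626
rim [ 0.4547 -0.0796  0.045 ]
rim [ 0.5039 -0.175   0.045 ]
rim [ 0.4312 -0.2096  0.045 ]
rim [ 0.3784 -0.1216  0.045 ]
[ 0.44206846 -0.14647725] [np.float64(0.107), np.float64(0.08), np.float64(0.103), np.float64(0.087)]
29.060490218055467
spice [ 0.4289 -0.5109  0.105 ]
salt [ 0.527  -0.4568  0.09  ]
hook1 [ 0.5551 -0.0185  0.169 ]
hook2 [ 0.5264 -0.017   0.169 ]
[297 113  11   4  14] [301.5 114. ]
[292 117   4   8  14] [293.4 120.7]
[365 117  14  23  62] [369.3 126.3]
[296 169  21  15  50] [303.6 173.4]
[370 177  16  20  62] [375.1 183.1]
[482 187  19  27 208] [491. 200.]
```

```bash
python3 - <<'E'
from h import *
t=np.load('top.npy',allow_pickle=True).item()
for u,v in[(355,210),(525,248),(575,232)]: print(onz(t,u/1.5,v/1.5,.269).round(3))
for u,v in[(352,190),(520,222)]: print(onz(t,u/1.5,v/1.5,.269).round(3))
c,s=np.load('wl.npy',allow_pickle=True)
for u,v in[(480,37),(530,65)]: print(wonz(c,s,u/1.5,v/1.5,.01).round(3))
# door geometry after measured
s=get_state()
for n,(x,y) in dict(a=(.495,-.252),b=(.4955,-.350),c=(.422,-.262),d=(.4145,-.366)).items():
    print(n,end=' ');goto([x,y,.2],28,s)
ex=np.array([.883,.469]);ey=np.array([-.469,.883]);B=np.array([.445,-.150])
for i in(1,-1):
  for j in(1,-1): print(i,j,(B+.022*i*ex+.024*j*ey).round(4))
E
```

```text
[ 0.649 -0.041  0.269]
[ 0.577 -0.343  0.269]
[ 0.605 -0.432  0.269]
[ 0.685 -0.036  0.269]
[ 0.624 -0.335  0.269]
[ 0.631 -0.27   0.01 ]
[ 0.61  -0.317  0.01 ]
a pos [ 0.4548 -0.1931  0.3338] yaw 1.6 tilt [-0. -0. -1.] shift [0.0385 0.0601 0.1338] rz -0.461 j6 1.08 F [ 0.4  0.8 -0.2] open 0.0854 t 13.9
b pos [ 0.4548 -0.1931  0.3338] yaw 1.6 tilt [-0. -0. -1.] shift [0.0363 0.158  0.1337] rz -0.461 j6 1.08 F [ 0.4  0.8 -0.2] open 0.0854 t 13.9
c pos [ 0.4548 -0.1931  0.3338] yaw 1.6 tilt [-0. -0. -1.] shift [-0.0347  0.068   0.1338] rz -0.461 j6 1.08 F [ 0.4  0.8 -0.2] open 0.0854 t 13.9
d pos [ 0.4548 -0.1931  0.3338] yaw 1.6 tilt [-0. -0. -1.] shift [-0.0451  0.1718  0.1337] rz -0.461 j6 1.08 F [ 0.4  0.8 -0.2] open 0.0854 t 13.9
1 1 [ 0.4532 -0.1185]
1 -1 [ 0.4757 -0.1609]
-1 1 [ 0.4143 -0.1391]
-1 -1 [ 0.4368 -0.1815]
```

send_rows --deltas '[{"dx":-0.017,"dy":0.034,"dz":0.03,"rx":0,"ry":0,"rz":0,"fingers":0.85},{"dx":-0.017,"dy":0.034,"dz":0.03,"rx":0,"ry":0,"rz":0,"fingers":0.85},{"dx":0,"dy":0,"dz":0,"rx":0,"ry":0,"rz":-0.1153,"fingers":0.85},{"dx":0,"dy":0,"dz":0,"rx":0,"ry":0,"rz":-0.1153,"fingers":0.85},{"dx":0,"dy":0,"dz":0,"rx":0,"ry":0,"rz":-0.1153,"fingers":0.85},{"dx":0,"dy":0,"dz":0,"rx":0,"ry":0,"rz":-0.1153,"fingers":0.85},{"dx":0,"dy":0,"dz":0.04,"rx":0,"ry":0,"rz":0,"fingers":0.85},{"dx":0,"dy":0,"dz":0.04,"rx":0,"ry":0,"rz":0,"fingers":0.85},{"dx":0,"dy":0,"dz":0,"rx":0,"ry":0,"rz":0,"fingers":0.85}]'

```text
clock: 14.8
tool_pos: [0.4215, -0.2598, 0.1905]
tool_rot: [0.97, 0.243, -0.002, -0.003]
force: [0.1, 0.6, 1.6]
opening: 0.0724
grip_force: 0.0
```

```bash
python3 - <<'E'
from h import *
goto([.423,-.2615,.092],28)
c=capture('top');s=get_state();w=capture('wrist')
np.save('chk.npy',(c,w,s),allow_pickle=True)
# caps in top picture: white blobs near expected
g=cv2.cvtColor(c['color'],cv2.COLOR_RGB2GRAY)
t0=np.load('top.npy',allow_pickle=True).item()
g0=cv2.cvtColor(t0['color'],cv2.COLOR_RGB2GRAY)
for n,(x,y) in dict(a=(.493,-.255),b=(.494,-.3526),d=(.410,-.368)).items():
    u,v=proj(c,[x,y,.044])[0].astype(int);p=g[v-9:v+10,u-9:u+10];p0=g0[v-6:v+7,u-6:u+7]
    r=cv2.matchTemplate(p,p0,cv2.TM_CCOEFF_NORMED);_,m,_,l=cv2.minMaxLoc(r);print(n,m.round(2),np.array(l)-3)
E
```

```text
pos [ 0.4215 -0.2598  0.1905] yaw 28.14 tilt [-0.003 -0.006 -1.   ] shift [0.0008 0.0028 0.0985] rz 0.002 j6 0.47 F [0.1 0.6 1.6] open 0.0724 t 14.8Traceback (most recent call last):
  File "<stdin>", line 11, in <module>
AttributeError: 'float' object has no attribute 'round'
```

send_rows --deltas '[{"dx":0.001,"dy":0.002,"dz":0.04,"rx":0,"ry":0,"rz":0,"fingers":0.85},{"dx":0,"dy":0,"dz":0.04,"rx":0,"ry":0,"rz":0,"fingers":0.85},{"dx":0,"dy":0,"dz":0.018,"rx":0,"ry":0,"rz":0,"fingers":0.85},{"dx":0,"dy":0,"dz":0,"rx":0,"ry":0,"rz":0,"fingers":0.85},{"dx":0,"dy":0,"dz":0,"rx":0,"ry":0,"rz":0,"fingers":0.85}]'

```text
clock: 15.4
tool_pos: [0.4259, -0.264, 0.0976]
tool_rot: [0.97, 0.242, 0.001, 0.001]
force: [0.2, -0.3, 0.9]
opening: 0.0726
grip_force: 0.0
```

```bash
python3 - <<'E'
from h import *
goto([.423,-.2615,.092],28)
E
```

```text
pos [ 0.4259 -0.264   0.0976] yaw 28.01 tilt [ 0.001  0.002 -1.   ] shift [-0.0014 -0.0036  0.0056] rz 0.0 j6 0.47 F [ 0.2 -0.3  0.9] open 0.0726 t 15.4
```

Next come the last few millimetres down, the grip and the lift.

send_rows --deltas '[{"dx":-0.001,"dy":-0.003,"dz":0.005,"rx":0,"ry":0,"rz":0,"fingers":0.85},{"dx":0,"dy":0,"dz":0,"rx":0,"ry":0,"rz":0,"fingers":0.2},{"dx":0,"dy":0,"dz":0,"rx":0,"ry":0,"rz":0,"fingers":0.2},{"dx":0,"dy":0,"dz":0,"rx":0,"ry":0,"rz":0,"fingers":0.2},{"dx":0,"dy":0,"dz":0,"rx":0,"ry":0,"rz":0,"fingers":0.2},{"dx":0,"dy":0,"dz":0,"rx":0,"ry":0,"rz":0,"fingers":0.2},{"dx":0,"dy":0,"dz":-0.04,"rx":0,"ry":0,"rz":0,"fingers":0.2},{"dx":0,"dy":0,"dz":-0.04,"rx":0,"ry":0,"rz":0,"fingers":0.2},{"dx":0,"dy":0,"dz":-0.04,"rx":0,"ry":0,"rz":0,"fingers":0.2},{"dx":0,"dy":0,"dz":-0.02,"rx":0,"ry":0,"rz":0,"fingers":0.2},{"dx":0,"dy":0,"dz":0,"rx":0,"ry":0,"rz":0,"fingers":0.2},{"dx":0,"dy":0,"dz":0,"rx":0,"ry":0,"rz":0,"fingers":0.2}]' --newtons 40

```text
clock: 16.6
tool_pos: [0.4226, -0.2615, 0.2311]
tool_rot: [0.97, 0.242, 0.0, 0.0]
force: [0.3, 0.4, 0.3]
opening: 0.0334
grip_force: 40.6
```

```bash
cat > chk.py <<'E'
from h import *
# compare current top picture with first one: pots, basket shifts (template match)
c=capture('top');g=cv2.cvtColor(c['color'],cv2.COLOR_RGB2GRAY)
t0=np.load('top.npy',allow_pickle=True).item();g0=cv2.cvtColor(t0['color'],cv2.COLOR_RGB2GRAY)
for n,(x,y,z,h) in dict(a=(.493,-.255,.044,6),b=(.494,-.3526,.044,6),c=(.4175,-.263,.044,6),d=(.410,-.368,.044,6),basket=(.442,-.15,.06,16)).items():
    u,v=proj(c,[x,y,z])[0].round().astype(int);e=10
    r=cv2.matchTemplate(g[v-h-e:v+h+e+1,u-h-e:u+h+e+1],g0[v-h:v+h+1,u-h:u+h+1],cv2.TM_CCOEFF_NORMED);_,m,_,l=cv2.minMaxLoc(r);print(n,round(m,2),np.array(l)-e)
E
python3 chk.py; python3 - <<'E'
from h import *
goto([.4143,-.1391,.2],28);goto([.4368,-.1815,.2],28);goto([.4532,-.1185,.2],28);goto([.4757,-.1609,.2],28)
E
```

```text
a 0.45 [ 1 -8]
b 0.69 [ 3 -8]
c 0.64 [-4 -2]
d 0.07 [-10  10]
basket 0.48 [10 10]
pos [ 0.4222 -0.2613  0.2304] yaw 27.97 tilt [-0.    -0.001 -1.   ] shift [ 0.0503 -0.1116  0.0304] rz -0.0 j6 0.47 F [-1.1  0.5 -0.3] open 0.0335 t 16.6
pos [ 0.4222 -0.2613  0.2304] yaw 27.97 tilt [-0.    -0.001 -1.   ] shift [ 0.0503 -0.0636  0.0304] rz -0.0 j6 0.47 F [-1.1  0.5 -0.3] open 0.0335 t 16.6
pos [ 0.4222 -0.2613  0.2304] yaw 27.97 tilt [-0.    -0.001 -1.   ] shift [ 0.0943 -0.1115  0.0304] rz -0.0 j6 0.47 F [-1.1  0.5 -0.3] open 0.0335 t 16.6
pos [ 0.4222 -0.2613  0.2304] yaw 27.97 tilt [-0.    -0.001 -1.   ] shift [ 0.0943 -0.0635  0.0304] rz -0.0 j6 0.47 F [-1.1  0.5 -0.3] open 0.0335 t 16.6
```

```bash
cat > chk.py <<'E'
from h import *
# shift since the first scene picture (template match, then to metres on the plane)
def chk(cam='scene'):
    c=capture(cam);g=cv2.cvtColor(c['color'],cv2.COLOR_RGB2GRAY)
    t0=np.load(cam+'.npy',allow_pickle=True).item();g0=cv2.cvtColor(t0['color'],cv2.COLOR_RGB2GRAY)
    for n,(x,y,z,h) in dict(a=(.495,-.253,.03,7),b=(.495,-.35,.03,7),c=(.421,-.262,.03,7),d=(.414,-.366,.03,7),basket=(.445,-.15,.04,14)).items():
        u,v=proj(c,[x,y,z])[0].round().astype(int);e=16
        r=cv2.matchTemplate(g[v-h-e:v+h+e+1,u-h-e:u+h+e+1],g0[v-h:v+h+1,u-h:u+h+1],cv2.TM_CCOEFF_NORMED);_,m,_,l=cv2.minMaxLoc(r);l=np.array(l)-e
        print(cam,n,round(m,2),l,(onz(c,u+l[0],v+l[1],z)-onz(c,u,v,z))[:2].round(3))
chk()
E
python3 chk.py
```

```text
scene a 0.65 [ -4 -14] [ 0.048 -0.054]
scene b 0.67 [-11  -1] [0.037 0.017]
scene c 0.25 [-14  -6] [0.056 0.001]
scene d 0.38 [-4 13] [-0.017  0.066]
scene basket 0.46 [0 0] [0. 0.]
```

send_rows --deltas '[{"dx":0.025,"dy":-0.032,"dz":0,"rx":0,"ry":0,"rz":0,"fingers":0.2},{"dx":0.025,"dy":-0.032,"dz":0,"rx":0,"ry":0,"rz":0,"fingers":0.2},{"dx":0,"dy":0,"dz":0,"rx":0,"ry":0,"rz":0,"fingers":0.2},{"dx":0,"dy":0,"dz":0,"rx":0,"ry":0,"rz":0,"fingers":0.2}]'

```text
clock: 17.1
tool_pos: [0.4365, -0.1806, 0.2299]
tool_rot: [0.97, 0.243, -0.001, -0.001]
force: [0.4, -1.0, -0.1]
opening: 0.0333
grip_force: 40.6
```

```bash
python3 - <<'E'
from h import *
s=get_state();c=capture('wrist');np.save('wl2.npy',(c,s),allow_pickle=True)
goto([.4368,-.1815,.12],28,s)
# long straight bright lines -> bar on z=.112 plane
g=cv2.cvtColor(c['color'],cv2.COLOR_RGB2GRAY)
ls=cv2.HoughLinesP(cv2.Canny(g,60,150),1,np.pi/360,30,minLineLength=40,maxLineGap=4)
for l in ls[:,0]:
    p,q=wonz(c,s,*l[:2],.108)[:2],wonz(c,s,*l[2:],.108)[:2];v=p-q
    a=np.degrees(np.arctan2(-v[0],v[1]))%180
    if abs((p+q)/2-[.445,-.15]).max()<.08: print(l,p.round(3),q.round(3),a.round(1))
E
```

```text
pos [ 0.4365 -0.1806  0.2299] yaw 28.1 tilt [-0.001 -0.001 -1.   ] shift [-0.      0.0011  0.1099] rz 0.002 j6 0.62 F [ 0.4 -1.  -0.1] open 0.0333 t 17.1
[223 222 271 194] [ 0.417 -0.162] [ 0.452 -0.182] 60.3
[159 274 187 219] [ 0.349 -0.136] [ 0.407 -0.138] 87.9
[179 205 230 205] [ 0.414 -0.128] [ 0.431 -0.161] 28.6
[172 158 174 116] [ 0.443 -0.11 ] [ 0.47 -0.1 ] 111.8
```

```bash
python3 - <<'E'
from h import *
c,s=np.load('wl2.npy',allow_pickle=True)
for z in(.045,.11,.0): print(z,wonz(c,s,179,205,z).round(4),wonz(c,s,230,205,z).round(4))
# projections of expected edges in basket coords
M=R.from_quat(s['tool_rot']).as_matrix();T=np.array(c['T_tool_cam']);K=c['mtx']
def pw(p):
    q=T[:3,:3].T@(M.T@(np.array(p)-s['tool_pos'])-T[:3,3]);r=np.arctan2(np.hypot(q[0],q[1]),q[2]);return np.array([K[0,2],K[1,2]])+K[0,0]*r*q[:2]/np.hypot(q[0],q[1])
ex=np.r_[.883,.469,0];ey=np.r_[-.469,.883,0];B=np.r_[.445,-.15,0]
for n,x,z in(('bar',0,.112),('rim-',-.045,.045),('rim+',.045,.045),('floor-',-.045,.0)):
    print(n,*[pw(B+x*ex+y*ey+[0,0,z]).round(0) for y in(-.037,0,.037)])
g=cv2.cvtColor(c['color'],cv2.COLOR_RGB2GRAY).astype(int)
for u in(160,200,340): print(u,[int(v) for v in g[90:240:3,u]])
E
```

```text
0.045 [ 0.3826 -0.124   0.045 ] [ 0.406  -0.1668  0.045 ]
0.11 [ 0.4148 -0.1285  0.11  ] [ 0.4322 -0.1604  0.11  ]
0.0 [ 0.3603 -0.1209  0.    ] [ 0.3878 -0.1712  0.    ]
bar [280. 184.] [224. 184.] [171. 183.]
rim- [274. 208.] [234. 208.] [195. 207.]
rim+ [275. 109.] [232. 109.] [189. 110.]
floor- [272. 192.] [237. 192.] [203. 191.]
160 [129, 129, 127, 128, 129, 128, 127, 128, 128, 128, 128, 126, 128, 128, 128, 128, 128, 126, 128, 127, 129, 128, 128, 128, 129, 125, 114, 110, 117, 125, 128, 127, 117, 109, 65, 64, 64, 64, 65, 65, 63, 63, 64, 67, 66, 65, 67, 67, 66, 66]
200 [127, 128, 129, 128, 128, 130, 130, 142, 119, 135, 127, 129, 130, 130, 126, 127, 127, 134, 127, 122, 121, 126, 126, 131, 121, 124, 123, 124, 135, 135, 137, 148, 138, 129, 125, 112, 128, 134, 118, 143, 101, 91, 92, 89, 75, 81, 99, 96, 94, 101]
340 [129, 128, 130, 129, 129, 128, 129, 130, 128, 127, 127, 127, 125, 126, 129, 128, 126, 121, 117, 120, 47, 59, 70, 94, 107, 92, 102, 95, 93, 198, 198, 198, 199, 197, 198, 200, 200, 198, 200, 201, 201, 200, 202, 201, 201, 198, 201, 199, 201, 200]
```

The rim and bar lines agree with the expected basket pose to about 2 mm. Lower and release.

send_rows --deltas '[{"dx":0,"dy":0.001,"dz":0.04,"rx":0,"ry":0,"rz":0,"fingers":0.2},{"dx":0,"dy":0,"dz":0.04,"rx":0,"ry":0,"rz":0,"fingers":0.2},{"dx":0,"dy":0,"dz":0.029,"rx":0,"ry":0,"rz":0,"fingers":0.2},{"dx":0,"dy":0,"dz":0,"rx":0,"ry":0,"rz":0,"fingers":0.2},{"dx":0,"dy":0,"dz":0,"rx":0,"ry":0,"rz":0,"fingers":0.2},{"dx":0,"dy":0,"dz":0,"rx":0,"ry":0,"rz":0,"fingers":0.2}]'

```text
clock: 17.75
tool_pos: [0.4374, -0.183, 0.1227]
tool_rot: [0.97, 0.241, 0.0, 0.0]
force: [-0.2, 0.3, -1.1]
opening: 0.0334
grip_force: 40.6
```

send_rows --deltas '[{"dx":0,"dy":0,"dz":0,"rx":0,"ry":0,"rz":0,"fingers":0.5},{"dx":0,"dy":0,"dz":0,"rx":0,"ry":0,"rz":0,"fingers":0.5},{"dx":0,"dy":0,"dz":0,"rx":0,"ry":0,"rz":0,"fingers":0.5},{"dx":0,"dy":0,"dz":-0.03,"rx":0,"ry":0,"rz":0,"fingers":0.5},{"dx":0,"dy":0,"dz":-0.04,"rx":0,"ry":0,"rz":0,"fingers":0.85},{"dx":0,"dy":0,"dz":-0.04,"rx":0,"ry":0,"rz":0,"fingers":0.85},{"dx":0,"dy":0,"dz":0,"rx":0,"ry":0,"rz":0,"fingers":0.85},{"dx":0,"dy":0,"dz":0,"rx":0,"ry":0,"rz":0,"fingers":0.85}]'

```text
clock: 18.55
tool_pos: [0.4376, -0.1825, 0.233]
tool_rot: [0.97, 0.242, 0.001, 0.001]
force: [-0.1, -0.2, 0.0]
opening: 0.0728
grip_force: 0.0
```

```bash
cat > pots.py <<'E'
from h import *
# white/amber caps in the wrist view: report amber blobs on z=.03 plane
s=get_state();c=capture('wrist');np.save('wl2.npy',(c,s),allow_pickle=True)
hsv=cv2.cvtColor(c['color'],cv2.COLOR_RGB2HSV)
m=cv2.morphologyEx(cv2.inRange(hsv,(3,110,50),(15,255,230)),cv2.MORPH_CLOSE,np.ones((5,5)))
n,l,st,ce=cv2.connectedComponentsWithStats(m)
for k in range(1,n):
    p=wonz(c,s,*ce[k],.03)
    if st[k,4]>12 and .34<p[0]<.58 and -.45<p[1]<-.05: print(st[k],ce[k].round(1),p.round(3))
E
python3 pots.py; python3 -c "
from h import *
goto([.4155,-.3655,.2],28);goto([.496,-.3495,.2],-62);goto([.495,-.2515,.2],-62)"
```

```text
[330 145  26  29 145] [338.3 154. ] [ 0.496 -0.239  0.03 ]
[242 165  33  12 103] [258.  168.5] [ 0.447 -0.178  0.03 ]
[396 183  18  21  44] [401.1 189.8] [ 0.498 -0.321  0.03 ]
[403 188  24  28 172] [410.6 198.4] [ 0.496 -0.338  0.03 ]
[367 245  19  14  43] [374.9 249. ] [ 0.427 -0.336  0.03 ]
[372 253  26  23 166] [381.9 260.3] [ 0.419 -0.354  0.03 ]
pos [ 0.437  -0.1823  0.232 ] yaw 27.98 tilt [ 0.  0. -1.] shift [-0.105   0.1517  0.032 ] rz -0.0 j6 0.62 F [-1.   0.1 -0.5] open 0.0728 t 18.6
pos [ 0.437  -0.1823  0.232 ] yaw 27.98 tilt [ 0.  0. -1.] shift [-0.0264  0.1753  0.0321] rz 1.571 j6 0.62 F [-1.   0.1 -0.5] open 0.0728 t 18.6
pos [ 0.437  -0.1823  0.232 ] yaw 27.98 tilt [ 0.  0. -1.] shift [0.0187 0.0883 0.0321] rz 1.571 j6 0.62 F [-1.   0.1 -0.5] open 0.0728 t 18.6
```

send_rows --deltas '[{"dx":-0.0262,"dy":0.038,"dz":0,"rx":0,"ry":0,"rz":0,"fingers":0.85},{"dx":-0.0262,"dy":0.038,"dz":0,"rx":0,"ry":0,"rz":0,"fingers":0.85},{"dx":-0.0262,"dy":0.038,"dz":0,"rx":0,"ry":0,"rz":0,"fingers":0.85},{"dx":-0.0262,"dy":0.038,"dz":0,"rx":0,"ry":0,"rz":0,"fingers":0.85},{"dx":0,"dy":0,"dz":0.03,"rx":0,"ry":0,"rz":0,"fingers":0.85},{"dx":0,"dy":0,"dz":0.03,"rx":0,"ry":0,"rz":0,"fingers":0.85},{"dx":0,"dy":0,"dz":0,"rx":0,"ry":0,"rz":0,"fingers":0.85},{"dx":0,"dy":0,"dz":0,"rx":0,"ry":0,"rz":0,"fingers":0.85}]'

```text
clock: 19.4
tool_pos: [0.4154, -0.3651, 0.1711]
tool_rot: [0.97, 0.242, -0.001, -0.001]
force: [-0.0, -0.2, 0.0]
opening: 0.0726
grip_force: 0.0
```

```bash
python3 pots.py; python3 -c "
from h import *
goto([.4155,-.3655,.092],28)"
```

```text
[167  24  31  42 216] [188.8  49.5] [ 0.493 -0.268  0.03 ]
[74 60  5  6 15] [76.6 61.4] [ 0.45  -0.184  0.03 ]
[ 84  65   6  29 119] [86.3 78.9] [ 0.441 -0.199  0.03 ]
[100  70   3  19  33] [101.4  79.2] [ 0.446 -0.213  0.03 ]
[272  82  10  30  66] [275.   96.6] [ 0.49  -0.338  0.03 ]
[70 94 10  9 32] [76. 99.] [ 0.422 -0.196  0.03 ]
[  0 114  17  10  34] [  4.6 118.6] [ 0.374 -0.119  0.03 ]
[ 42 149   9   6  22] [ 45.2 150.8] [ 0.368 -0.179  0.03 ]
[240 183  44  20 212] [261.4 189.3] [ 0.425 -0.362  0.03 ]
[159 239   6  11  32] [161.6 243.2] [ 0.343 -0.311  0.03 ]
pos [ 0.416  -0.3656  0.1721] yaw 28.0 tilt [-0.    -0.001 -1.   ] shift [-0.0004 -0.0002  0.0801] rz 0.0 j6 0.31 F [0.5 0.1 0.6] open 0.0727 t 19.4
```

send_rows --deltas '[{"dx":0,"dy":0,"dz":0.04,"rx":0,"ry":0,"rz":0,"fingers":0.85},{"dx":0,"dy":0,"dz":0.04,"rx":0,"ry":0,"rz":0,"fingers":0.85},{"dx":0,"dy":0,"dz":0,"rx":0,"ry":0,"rz":0,"fingers":0.85},{"dx":0,"dy":0,"dz":0,"rx":0,"ry":0,"rz":0,"fingers":0.2},{"dx":0,"dy":0,"dz":0,"rx":0,"ry":0,"rz":0,"fingers":0.2},{"dx":0,"dy":0,"dz":0,"rx":0,"ry":0,"rz":0,"fingers":0.2},{"dx":0,"dy":0,"dz":0,"rx":0,"ry":0,"rz":0,"fingers":0.2},{"dx":0,"dy":0,"dz":0,"rx":0,"ry":0,"rz":0,"fingers":0.2},{"dx":0,"dy":0,"dz":-0.04,"rx":0,"ry":0,"rz":0,"fingers":0.2},{"dx":0,"dy":0,"dz":-0.04,"rx":0,"ry":0,"rz":0,"fingers":0.2},{"dx":0,"dy":0,"dz":-0.04,"rx":0,"ry":0,"rz":0,"fingers":0.2},{"dx":0,"dy":0,"dz":-0.02,"rx":0,"ry":0,"rz":0,"fingers":0.2},{"dx":0,"dy":0,"dz":0,"rx":0,"ry":0,"rz":0,"fingers":0.2}]'

```text
clock: 20.75
tool_pos: [0.4172, -0.367, 0.2367]
tool_rot: [0.97, 0.242, 0.002, 0.003]
force: [0.2, -0.4, -0.7]
opening: 0.0328
grip_force: 39.9
```

send_rows --deltas '[{"dx":0.021,"dy":-0.04,"dz":0,"rx":0,"ry":0,"rz":0,"fingers":0.2},{"dx":0.021,"dy":-0.04,"dz":0,"rx":0,"ry":0,"rz":0,"fingers":0.2},{"dx":0.021,"dy":-0.04,"dz":0,"rx":0,"ry":0,"rz":0,"fingers":0.2},{"dx":0.021,"dy":-0.04,"dz":0,"rx":0,"ry":0,"rz":0,"fingers":0.2},{"dx":0.021,"dy":-0.04,"dz":0,"rx":0,"ry":0,"rz":0,"fingers":0.2},{"dx":0,"dy":0,"dz":0,"rx":0,"ry":0,"rz":0,"fingers":0.2},{"dx":0,"dy":0,"dz":0,"rx":0,"ry":0,"rz":0,"fingers":0.2},{"dx":0,"dy":0,"dz":0,"rx":0,"ry":0,"rz":0,"fingers":0.2}]'

```text
clock: 21.55
tool_pos: [0.4151, -0.1405, 0.2321]
tool_rot: [0.97, 0.242, 0.0, 0.0]
force: [-0.1, -0.4, -1.3]
opening: 0.0327
grip_force: 40.0
```

```bash
cat > bask.py <<'E'
from h import *
# basket rim/bar lines (parallel to 28 deg) in wrist view against expectation
s=get_state();c=capture('wrist');np.save('wl2.npy',(c,s),allow_pickle=True)
M=R.from_quat(s['tool_rot']).as_matrix();T=np.array(c['T_tool_cam']);K=c['mtx']
def pw(p):
    q=T[:3,:3].T@(M.T@(np.array(p)-s['tool_pos'])-T[:3,3]);h=np.hypot(q[0],q[1]);return K[[0,1],[2,2]]+K[0,0]*np.arctan2(h,q[2])*q[:2]/h
ex=np.r_[.883,.469,0];ey=np.r_[-.469,.883,0];B=np.r_[.445,-.15,0]
for n,x,z in(('bar',0,.112),('rim-',-.045,.045),('rim+',.045,.045)):
    print(n,*[pw(B+x*ex+y*ey+[0,0,z]).round(0) for y in(-.037,0,.037)])
g=cv2.cvtColor(c['color'],cv2.COLOR_RGB2GRAY)
ls=cv2.HoughLinesP(cv2.Canny(g,40,120),1,np.pi/180,25,minLineLength=35,maxLineGap=5)
print([tuple(map(int,l)) for l in ls[:,0] if abs(l[1]-l[3])<6 and max(l[1],l[3])<235])
E
python3 bask.py; python3 -c "
from h import *
goto([.4143,-.1391,.122],28)"
```

```text
bar [345. 183.] [292. 183.] [237. 183.]
rim- [321. 207.] [282. 207.] [243. 207.]
rim+ [327. 111.] [284. 109.] [241. 109.]
[(236, 139, 287, 139), (219, 197, 269, 198), (267, 209, 319, 209), (218, 117, 274, 117), (228, 115, 277, 115), (232, 113, 287, 113), (258, 206, 308, 202), (222, 186, 274, 187), (222, 193, 264, 194), (229, 176, 282, 176)]
pos [ 0.4151 -0.1407  0.232 ] yaw 27.93 tilt [ 0.     0.001 -1.   ] shift [ 1.0e-04 -1.9e-03  1.1e-01] rz -0.001 j6 0.69 F [-0.3 -0.1 -0.5] open 0.0328 t 21.6
```

send_rows --deltas '[{"dx":-0.002,"dy":-0.001,"dz":0.04,"rx":0,"ry":0,"rz":0,"fingers":0.2},{"dx":0,"dy":0,"dz":0.04,"rx":0,"ry":0,"rz":0,"fingers":0.2},{"dx":0,"dy":0,"dz":0.03,"rx":0,"ry":0,"rz":0,"fingers":0.2},{"dx":0,"dy":0,"dz":0,"rx":0,"ry":0,"rz":0,"fingers":0.2},{"dx":0,"dy":0,"dz":0,"rx":0,"ry":0,"rz":0,"fingers":0.2},{"dx":0,"dy":0,"dz":0,"rx":0,"ry":0,"rz":0,"fingers":0.2}]'

```text
clock: 22.2
tool_pos: [0.4128, -0.1406, 0.1225]
tool_rot: [0.97, 0.241, 0.0, 0.0]
force: [0.9, 0.0, -1.0]
opening: 0.0331
grip_force: 71.1
```

send_rows --deltas '[{"dx":0,"dy":0,"dz":0,"rx":0,"ry":0,"rz":0,"fingers":0.5},{"dx":0,"dy":0,"dz":0,"rx":0,"ry":0,"rz":0,"fingers":0.5},{"dx":0,"dy":0,"dz":0,"rx":0,"ry":0,"rz":0,"fingers":0.5},{"dx":0,"dy":0,"dz":-0.03,"rx":0,"ry":0,"rz":0,"fingers":0.5},{"dx":0,"dy":0,"dz":-0.04,"rx":0,"ry":0,"rz":0,"fingers":0.85},{"dx":0,"dy":0,"dz":-0.04,"rx":0,"ry":0,"rz":0,"fingers":0.85},{"dx":0,"dy":0,"dz":0,"rx":0,"ry":0,"rz":0,"fingers":0.85},{"dx":0,"dy":0,"dz":0,"rx":0,"ry":0,"rz":0,"fingers":0.85}]'

```text
clock: 23.0
tool_pos: [0.413, -0.1401, 0.233]
tool_rot: [0.97, 0.242, 0.001, 0.001]
force: [0.8, 0.8, -1.0]
opening: 0.0725
grip_force: 0.0
```

```bash
python3 pots.py; python3 -c "
from h import *
goto([.495,-.2515,.2],-62);goto([.496,-.3495,.2],-62)"
```

```text
[370 142  10  12  17] [373.3 147.1] [ 0.495 -0.224  0.03 ]
[376 144  24  32 166] [383.  155.7] [ 0.493 -0.238  0.03 ]
[240 153  36  12 333] [257.7 159.3] [ 0.43  -0.131  0.03 ]
[416 153  12  23  39] [419.1 161.6] [ 0.509 -0.28   0.03 ]
[425 156  20  31 168] [430.6 168.2] [ 0.511 -0.297  0.03 ]
[291 162  29  15 115] [303.1 166.4] [ 0.444 -0.172  0.03 ]
pos [ 0.4125 -0.1399  0.232 ] yaw 27.98 tilt [ 0.     0.001 -1.   ] shift [0.0205 0.1373 0.0321] rz 1.571 j6 0.69 F [-0.4  0.   0.1] open 0.0726 t 23.1
pos [ 0.4125 -0.1399  0.232 ] yaw 27.98 tilt [ 0.     0.001 -1.   ] shift [-0.0247  0.2243  0.0321] rz 1.571 j6 0.69 F [-0.4  0.   0.1] open 0.0726 t 23.1
```

Pot b was knocked aside (amber now near (0.511,-0.297)). I'll go above pot a first and look from close by.

send_rows --deltas '[{"dx":0.007,"dy":0.046,"dz":0,"rx":0,"ry":0,"rz":0,"fingers":0.85},{"dx":0.007,"dy":0.046,"dz":0,"rx":0,"ry":0,"rz":0,"fingers":0.85},{"dx":0.007,"dy":0.045,"dz":0,"rx":0,"ry":0,"rz":0,"fingers":0.85},{"dx":0,"dy":0,"dz":0,"rx":0,"ry":0,"rz":0.1428,"fingers":0.85},{"dx":0,"dy":0,"dz":0,"rx":0,"ry":0,"rz":0.1428,"fingers":0.85},{"dx":0,"dy":0,"dz":0,"rx":0,"ry":0,"rz":0.1428,"fingers":0.85},{"dx":0,"dy":0,"dz":0,"rx":0,"ry":0,"rz":0.1428,"fingers":0.85},{"dx":0,"dy":0,"dz":0,"rx":0,"ry":0,"rz":0.1428,"fingers":0.85},{"dx":0,"dy":0,"dz":0,"rx":0,"ry":0,"rz":0.1428,"fingers":0.85},{"dx":0,"dy":0,"dz":0,"rx":0,"ry":0,"rz":0.1428,"fingers":0.85},{"dx":0,"dy":0,"dz":0,"rx":0,"ry":0,"rz":0.1428,"fingers":0.85},{"dx":0,"dy":0,"dz":0,"rx":0,"ry":0,"rz":0.1428,"fingers":0.85},{"dx":0,"dy":0,"dz":0,"rx":0,"ry":0,"rz":0.1428,"fingers":0.85},{"dx":0,"dy":0,"dz":0,"rx":0,"ry":0,"rz":0.1428,"fingers":0.85},{"dx":0,"dy":0,"dz":0,"rx":0,"ry":0,"rz":0,"fingers":0.85},{"dx":0,"dy":0,"dz":0,"rx":0,"ry":0,"rz":0,"fingers":0.85}]'

```text
clock: 24.65
tool_pos: [0.495, -0.2509, 0.2308]
tool_rot: [0.858, -0.513, -0.001, 0.0]
force: [0.2, 0.6, -0.5]
opening: 0.0727
grip_force: 0.0
```

```bash
cat > caps.py <<'E'
from h import *
# white caps (low saturation, brighter than the beige top) -> centre on z=.044 plane
s=get_state();c=capture('wrist');np.save('wl2.npy',(c,s),allow_pickle=True)
hsv=cv2.cvtColor(c['color'],cv2.COLOR_RGB2HSV)
m=cv2.inRange(hsv,(0,0,95),(180,28,255));m=cv2.morphologyEx(m,cv2.MORPH_OPEN,np.ones((5,5)))
for k in cv2.findContours(m,cv2.RETR_EXTERNAL,cv2.CHAIN_APPROX_NONE)[0]:
    a=cv2.contourArea(k)
    if a<150 or a>2500: continue
    (u,v),r=cv2.minEnclosingCircle(k);p=wonz(c,s,u,v,.044)
    if .34<p[0]<.6 and -.45<p[1]<-.05: print('cap',a,(round(u),round(v)),round(r,1),p.round(4))
E
python3 caps.py;python3 pots.py; python3 -c "
from h import *
goto([.495,-.2515,.092],-62)"
```

```text
cap 1847.0 (271, 288) 45.9 [ 0.4267 -0.1523  0.044 ]
cap 935.5 (261, 178) 18.3 [ 0.4945 -0.2549  0.044 ]
cap 1038.5 (274, 111) 19.3 [ 0.5135 -0.3129  0.044 ]
[464  81   4  10  20] [465.8  85.6] [ 0.35  -0.447  0.03 ]
[267  92  11   2  13] [271.6  92.3] [ 0.523 -0.327  0.03 ]
[438 135   5   7  14] [439.8 137.8] [ 0.349 -0.38   0.03 ]
[245 157  32  14 100] [260.1 160.4] [ 0.502 -0.266  0.03 ]
[400 195   6   8  22] [402.8 198.5] [ 0.35  -0.303  0.03 ]
[385 217  22  18 115] [392.7 224.2] [ 0.342 -0.274  0.03 ]
[272 241  17   3  43] [279.7 242.1] [ 0.443 -0.2    0.03 ]
[263 249   7   6  19] [265.5 250.9] [ 0.451 -0.184  0.03 ]
[276 278   7  25 135] [279.2 290. ] [ 0.411 -0.145  0.03 ]
[301 294   6  11  27] [303.6 300. ] [ 0.378 -0.144  0.03 ]
pos [ 0.4952 -0.2509  0.2313] yaw -61.82 tilt [-0.001  0.001 -1.   ] shift [0.0005 0.0003 0.1393] rz 0.003 j6 2.13 F [-0.4  0.7 -0.5] open 0.0728 t 24.8
```

send_rows --deltas '[{"dx":0.002,"dy":0,"dz":0.04,"rx":0,"ry":0,"rz":0,"fingers":0.85},{"dx":0,"dy":0,"dz":0.04,"rx":0,"ry":0,"rz":0,"fingers":0.85},{"dx":0,"dy":0,"dz":0.04,"rx":0,"ry":0,"rz":0,"fingers":0.85},{"dx":0,"dy":0,"dz":0.019,"rx":0,"ry":0,"rz":0,"fingers":0.85},{"dx":0,"dy":0,"dz":0,"rx":0,"ry":0,"rz":0,"fingers":0.85},{"dx":0,"dy":0,"dz":0,"rx":0,"ry":0,"rz":0,"fingers":0.2},{"dx":0,"dy":0,"dz":0,"rx":0,"ry":0,"rz":0,"fingers":0.2},{"dx":0,"dy":0,"dz":0,"rx":0,"ry":0,"rz":0,"fingers":0.2},{"dx":0,"dy":0,"dz":0,"rx":0,"ry":0,"rz":0,"fingers":0.2},{"dx":0,"dy":0,"dz":0,"rx":0,"ry":0,"rz":0,"fingers":0.2},{"dx":0,"dy":0,"dz":-0.04,"rx":0,"ry":0,"rz":0,"fingers":0.2},{"dx":0,"dy":0,"dz":-0.04,"rx":0,"ry":0,"rz":0,"fingers":0.2},{"dx":0,"dy":0,"dz":-0.04,"rx":0,"ry":0,"rz":0,"fingers":0.2},{"dx":0,"dy":0,"dz":-0.02,"rx":0,"ry":0,"rz":0,"fingers":0.2}]'

```text
clock: 26.15
tool_pos: [0.4974, -0.2534, 0.2375]
tool_rot: [0.857, -0.515, 0.003, -0.0]
force: [0.3, 0.1, -1.5]
opening: 0.0335
grip_force: 40.1
```

send_rows --deltas '[{"dx":-0.045,"dy":-0.012,"dz":0,"rx":0,"ry":0,"rz":0,"fingers":0.2},{"dx":-0.045,"dy":-0.012,"dz":0,"rx":0,"ry":0,"rz":0,"fingers":0.2},{"dx":0,"dy":0,"dz":0,"rx":0,"ry":0,"rz":-0.1428,"fingers":0.2},{"dx":0,"dy":0,"dz":0,"rx":0,"ry":0,"rz":-0.1428,"fingers":0.2},{"dx":0,"dy":0,"dz":0,"rx":0,"ry":0,"rz":-0.1428,"fingers":0.2},{"dx":0,"dy":0,"dz":0,"rx":0,"ry":0,"rz":-0.1428,"fingers":0.2},{"dx":0,"dy":0,"dz":0,"rx":0,"ry":0,"rz":-0.1428,"fingers":0.2},{"dx":0,"dy":0,"dz":0,"rx":0,"ry":0,"rz":-0.1428,"fingers":0.2},{"dx":0,"dy":0,"dz":0,"rx":0,"ry":0,"rz":-0.1428,"fingers":0.2},{"dx":0,"dy":0,"dz":0,"rx":0,"ry":0,"rz":-0.1428,"fingers":0.2},{"dx":0,"dy":0,"dz":0,"rx":0,"ry":0,"rz":-0.1428,"fingers":0.2},{"dx":0,"dy":0,"dz":0,"rx":0,"ry":0,"rz":-0.1428,"fingers":0.2},{"dx":0,"dy":0,"dz":0,"rx":0,"ry":0,"rz":-0.1428,"fingers":0.2},{"dx":0,"dy":0,"dz":0,"rx":0,"ry":0,"rz":0,"fingers":0.2},{"dx":0,"dy":0,"dz":0,"rx":0,"ry":0,"rz":0,"fingers":0.2}]'

```text
clock: 27.65
tool_pos: [0.4755, -0.1622, 0.2336]
tool_rot: [0.971, 0.24, 0.001, 0.0]
force: [-0.0, -0.1, -0.6]
opening: 0.033
grip_force: 40.1
```

```bash
python3 caps.py;python3 bask.py; python3 -c "
from h import *
goto([.4757,-.1609,.122],28)"
```

```text
cap 355.0 (211, 214) 16.6 [ 0.4272 -0.1365  0.044 ]
cap 591.0 (184, 232) 28.4 [ 0.3959 -0.121   0.044 ]
cap 316.0 (256, 218) 20.4 [ 0.4433 -0.1767  0.044 ]
cap 679.0 (401, 214) 16.0 [ 0.5143 -0.3089  0.044 ]
cap 537.5 (210, 189) 16.8 [ 0.4493 -0.1253  0.044 ]
cap 277.5 (206, 162) 31.6 [ 0.4708 -0.1107  0.044 ]
cap 230.0 (260, 168) 23.1 [ 0.4892 -0.1572  0.044 ]
bar [275. 239.] [224. 239.] [175. 238.]
rim- [271. 247.] [233. 247.] [197. 246.]
rim+ [272. 158.] [230. 158.] [190. 158.]
[(205, 163, 261, 163), (171, 161, 279, 161), (187, 172, 278, 172), (169, 170, 271, 170), (223, 181, 261, 181), (374, 206, 410, 201), (213, 157, 251, 158), (192, 156, 227, 154)]
pos [ 0.4754 -0.1621  0.2333] yaw 27.78 tilt [ 0.     0.001 -1.   ] shift [ 0.0008 -0.001   0.1113] rz -0.004 j6 0.7 F [-0.8 -0.3 -0.3] open 0.033 t 27.8
```

send_rows --deltas '[{"dx":-0.001,"dy":-0.001,"dz":0.04,"rx":0,"ry":0,"rz":0,"fingers":0.2},{"dx":0,"dy":0,"dz":0.04,"rx":0,"ry":0,"rz":0,"fingers":0.2},{"dx":0,"dy":0,"dz":0.031,"rx":0,"ry":0,"rz":0,"fingers":0.2},{"dx":0,"dy":0,"dz":0,"rx":0,"ry":0,"rz":0,"fingers":0.2},{"dx":0,"dy":0,"dz":0,"rx":0,"ry":0,"rz":0,"fingers":0.2},{"dx":0,"dy":0,"dz":0,"rx":0,"ry":0,"rz":0,"fingers":0.2}]'

```text
clock: 28.35
tool_pos: [0.4746, -0.162, 0.1233]
tool_rot: [0.97, 0.241, 0.001, 0.0]
force: [-0.3, -0.3, 0.1]
opening: 0.0329
grip_force: 40.1
```

send_rows --deltas '[{"dx":0,"dy":0,"dz":0,"rx":0,"ry":0,"rz":0,"fingers":0.5},{"dx":0,"dy":0,"dz":0,"rx":0,"ry":0,"rz":0,"fingers":0.5},{"dx":0,"dy":0,"dz":0,"rx":0,"ry":0,"rz":0,"fingers":0.5},{"dx":0,"dy":0,"dz":-0.03,"rx":0,"ry":0,"rz":0,"fingers":0.5},{"dx":0,"dy":0,"dz":-0.04,"rx":0,"ry":0,"rz":0,"fingers":0.85},{"dx":0,"dy":0,"dz":-0.04,"rx":0,"ry":0,"rz":0,"fingers":0.85},{"dx":0,"dy":0,"dz":0,"rx":0,"ry":0,"rz":0,"fingers":0.85},{"dx":0,"dy":0,"dz":0,"rx":0,"ry":0,"rz":0,"fingers":0.85}]'

```text
clock: 29.15
tool_pos: [0.4744, -0.1618, 0.233]
tool_rot: [0.97, 0.242, 0.001, 0.001]
force: [0.0, 0.3, -1.2]
opening: 0.0726
grip_force: 0.0
```

```bash
python3 caps.py; python3 -c "
from h import *
goto([.514,-.311,.232],-62)"
```

```text
cap 1461.0 (238, 233) 50.3 [ 0.4205 -0.1689  0.044 ]
cap 341.5 (211, 214) 16.0 [ 0.4264 -0.1361  0.044 ]
cap 642.0 (402, 215) 15.7 [ 0.514  -0.3094  0.044 ]
cap 537.0 (211, 189) 16.7 [ 0.449  -0.1259  0.044 ]
cap 1046.0 (262, 184) 21.6 [ 0.4751 -0.1654  0.044 ]
cap 193.5 (245, 160) 22.1 [ 0.4881 -0.1414  0.044 ]
pos [ 0.4738 -0.1616  0.232 ] yaw 27.97 tilt [ 0.  0. -1.] shift [-0.0346  0.1508  0.    ] rz 1.57 j6 0.69 F [-0.6 -0.3  0.1] open 0.0727 t 29.2
```

```bash
python3 - <<'E'
from h import *
c,s=np.load('wl2.npy',allow_pickle=True)
M=R.from_quat(s['tool_rot']).as_matrix();T=np.array(c['T_tool_cam']);K=c['mtx']
def pw(p):
    q=T[:3,:3].T@(M.T@(np.array(p)-s['tool_pos'])-T[:3,3]);h=np.hypot(q[0],q[1]);return K[[0,1],[2,2]]+K[0,0]*np.arctan2(h,q[2])*q[:2]/h
for n,p in dict(d=(.4143,-.139),c=(.437,-.183),a=(.4746,-.162),slot=(.4532,-.1185)).items(): print(n,pw([*p,.047]).round(),pw([*p,.025]).round(),pw([*p,.003]).round())
hsv=cv2.cvtColor(c['color'],cv2.COLOR_RGB2HSV);am=cv2.inRange(hsv,(3,110,50),(15,255,230))
wh=cv2.inRange(hsv,(0,0,95),(180,28,255))
for v in range(150,262,6): print(v,''.join('o' if am[v,u] else ('#' if wh[v,u] else '.') for u in range(170,300,3)))
E
```

```text
d [208. 226.] [211. 217.] [214. 209.]
c [259. 227.] [259. 218.] [259. 209.]
a [258. 184.] [258. 177.] [258. 171.]
slot [205. 183.] [209. 176.] [212. 170.]
150 ............................................
156 ...##....#.....#...##..#.....###....#.......
162 ######################################......
168 ##.##....#...............o########o.##......
174 .#..#.#.................o#############......
180 .##........######...#...##############......
186 .#.......###########....##############......
192 .##..##.#############....#############......
198 .#.###...o.######.oo........####.....#......
204 .##.##...ooooooooooo......##.....#..##......
210 ######...###....###.....#.oo..#.oo...##.....
216 ..#......###########.....##########..##.....
222 ..#......o.######.oo.....##########.####....
228 ..#...####.ooooo..#.....############.###....
234 ###..#.#..#.............##############......
240 #......###############################......
246 .......###############################......
252 ............................................
258 ............................................
```

```bash
python3 - <<'E'
from h import *
c,s=np.load('wl2.npy',allow_pickle=True)
ex=np.r_[.883,.469];ey=np.r_[-.469,.883];B=np.r_[.4424,-.1514]
f=lambda n,u,v,z:(lambda d:print(n,z,'basket xy',np.round([d@ex,d@ey],4)))(wonz(c,s,u,v,z)[:2]-B)
f('cap end',211,178,.034);f('cap end low',211,178,.02);f('left side',196,190,.02);f('right',231,190,.02);f('bottom end',212,231,.03)
f('a left',242,186,.044);f('a right',284,186,.044)
f('rim+',240,162,.045);f('bar',240,243,.108);f('endwall',170,200,.045)
goto(np.r_[B+.083*ex+.024*ey,.20],-62)
E
```

```text
cap end 0.034 basket xy [0.0254 0.0205]
cap end low 0.02 basket xy [0.0212 0.0228]
left side 0.02 basket xy [0.0085 0.0389]
right 0.02 basket xy [0.0086 0.003 ]
bottom end 0.03 basket xy [-0.0328  0.0232]
a left 0.044 basket xy [ 0.0207 -0.0095]
a right 0.044 basket xy [ 0.0207 -0.0481]
rim+ 0.045 basket xy [ 0.0435 -0.0081]
bar 0.108 basket xy [-0.0032 -0.0106]
endwall 0.045 basket xy [0.0069 0.0598]
pos [ 0.4738 -0.1616  0.232 ] yaw 27.97 tilt [ 0.  0. -1.] shift [ 0.0601 -0.0478  0.032 ] rz 1.57 j6 0.69 F [-0.6 -0.3  0.1] open 0.0727 t 29.2
```

Pot d toppled in the basket: it lies along the basket's x, spanning about −30 to +14 mm. I'll use one finger over the wall to slide it against the −x side and make room for b.

send_rows --deltas '[{"dx":0.028,"dy":-0.023,"dz":0,"rx":0,"ry":0,"rz":0,"fingers":1},{"dx":0.028,"dy":-0.023,"dz":0,"rx":0,"ry":0,"rz":0,"fingers":1},{"dx":0,"dy":0,"dz":0,"rx":0,"ry":0,"rz":0.1428,"fingers":1},{"dx":0,"dy":0,"dz":0,"rx":0,"ry":0,"rz":0.1428,"fingers":1},{"dx":0,"dy":0,"dz":0,"rx":0,"ry":0,"rz":0.1428,"fingers":1},{"dx":0,"dy":0,"dz":0,"rx":0,"ry":0,"rz":0.1428,"fingers":1},{"dx":0,"dy":0,"dz":0,"rx":0,"ry":0,"rz":0.1428,"fingers":1},{"dx":0,"dy":0,"dz":0,"rx":0,"ry":0,"rz":0.1428,"fingers":1},{"dx":0,"dy":0,"dz":0,"rx":0,"ry":0,"rz":0.1428,"fingers":1},{"dx":0,"dy":0,"dz":0,"rx":0,"ry":0,"rz":0.1428,"fingers":1},{"dx":0,"dy":0,"dz":0,"rx":0,"ry":0,"rz":0.1428,"fingers":1},{"dx":0,"dy":0,"dz":0,"rx":0,"ry":0,"rz":0.1428,"fingers":1},{"dx":0,"dy":0,"dz":0,"rx":0,"ry":0,"rz":0.1428,"fingers":1},{"dx":0,"dy":0,"dz":0.04,"rx":0,"ry":0,"rz":0,"fingers":1},{"dx":0,"dy":0,"dz":0.04,"rx":0,"ry":0,"rz":0,"fingers":1},{"dx":0,"dy":0,"dz":0,"rx":0,"ry":0,"rz":0,"fingers":1},{"dx":0,"dy":0,"dz":0,"rx":0,"ry":0,"rz":0,"fingers":1}]'

```text
clock: 30.9
tool_pos: [0.501, -0.0946, 0.1512]
tool_rot: [0.857, -0.515, -0.002, 0.001]
force: [0.5, -0.3, 0.9]
opening: 0.0858
grip_force: 0.0
```

```bash
python3 - <<'E'
from h import *
ex=np.r_[.883,.469];ey=np.r_[-.469,.883];B=np.r_[.4424,-.1514]
goto(np.r_[B+.079*ex+.022*ey,.0755],-62)
E
```

```text
pos [ 0.501  -0.0946  0.1512] yaw -62.02 tilt [-0.002  0.003 -1.   ] shift [ 0.0008 -0.0008  0.0757] rz -0.0 j6 2.41 F [ 0.5 -0.3  0.9] open 0.0858 t 30.9
```

send_rows --deltas '[{"dx":0,"dy":-0.001,"dz":0.02,"rx":0,"ry":0,"rz":0,"fingers":1},{"dx":0,"dy":0,"dz":0.02,"rx":0,"ry":0,"rz":0,"fingers":1},{"dx":0,"dy":0,"dz":0.012,"rx":0,"ry":0,"rz":0,"fingers":1},{"dx":0,"dy":0,"dz":0,"rx":0,"ry":0,"rz":0,"fingers":1}]'

```text
clock: 31.3
tool_pos: [0.5027, -0.0943, 0.0999]
tool_rot: [0.857, -0.515, -0.0, 0.0]
force: [-0.4, 0.1, 0.6]
opening: 0.0854
grip_force: 0.0
```

send_rows --deltas '[{"dx":0,"dy":0,"dz":0.012,"rx":0,"ry":0,"rz":0,"fingers":1},{"dx":0,"dy":0,"dz":0.01,"rx":0,"ry":0,"rz":0,"fingers":1},{"dx":0,"dy":0,"dz":0,"rx":0,"ry":0,"rz":0,"fingers":1}]'

```text
clock: 31.6
tool_pos: [0.5023, -0.0942, 0.077]
tool_rot: [0.857, -0.515, -0.001, 0.0]
force: [-0.9, -0.7, -0.0]
opening: 0.0854
grip_force: 0.0
```

send_rows --deltas '[{"dx":0,"dy":0.004,"dz":0,"rx":0,"ry":0,"rz":0,"fingers":1},{"dx":0,"dy":0.004,"dz":0,"rx":0,"ry":0,"rz":0,"fingers":1},{"dx":0,"dy":0.004,"dz":0,"rx":0,"ry":0,"rz":0,"fingers":1},{"dx":0,"dy":0,"dz":0,"rx":0,"ry":0,"rz":0,"fingers":1}]'

```text
clock: 32.0
tool_pos: [0.4916, -0.1002, 0.0781]
tool_rot: [0.857, -0.515, -0.0, 0.0]
force: [0.9, 0.7, -0.6]
opening: 0.0851
grip_force: 0.0
```

send_rows --deltas '[{"dx":0,"dy":0.003,"dz":0,"rx":0,"ry":0,"rz":0,"fingers":1},{"dx":0,"dy":0.003,"dz":0,"rx":0,"ry":0,"rz":0,"fingers":1},{"dx":0,"dy":0,"dz":0,"rx":0,"ry":0,"rz":0,"fingers":1}]'

```text
clock: 32.3
tool_pos: [0.4865, -0.1029, 0.0779]
tool_rot: [0.857, -0.515, -0.0, 0.0]
force: [0.5, -0.5, -0.4]
opening: 0.0856
grip_force: 0.0
```

send_rows --deltas '[{"dx":0,"dy":0.003,"dz":0,"rx":0,"ry":0,"rz":0,"fingers":1},{"dx":0,"dy":0.001,"dz":0,"rx":0,"ry":0,"rz":0,"fingers":1},{"dx":0,"dy":0,"dz":0,"rx":0,"ry":0,"rz":0,"fingers":1},{"dx":0,"dy":0,"dz":0,"rx":0,"ry":0,"rz":0,"fingers":1}]'

```text
clock: 32.7
tool_pos: [0.4833, -0.1047, 0.0779]
tool_rot: [0.857, -0.515, -0.0, 0.0]
force: [0.7, 1.1, -0.4]
opening: 0.0851
grip_force: 0.0
```

send_rows --deltas '[{"dx":0,"dy":-0.012,"dz":0,"rx":0,"ry":0,"rz":0,"fingers":1},{"dx":0,"dy":0,"dz":-0.03,"rx":0,"ry":0,"rz":0,"fingers":1},{"dx":0,"dy":0,"dz":-0.04,"rx":0,"ry":0,"rz":0,"fingers":1},{"dx":0,"dy":0,"dz":-0.04,"rx":0,"ry":0,"rz":0,"fingers":0.85},{"dx":0,"dy":0,"dz":-0.044,"rx":0,"ry":0,"rz":0,"fingers":0.85},{"dx":0.05,"dy":0,"dz":0,"rx":0,"ry":0,"rz":0,"fingers":0.85},{"dx":0.05,"dy":0,"dz":0,"rx":0,"ry":0,"rz":0,"fingers":0.85},{"dx":0.05,"dy":0.025,"dz":0,"rx":0,"ry":0,"rz":0,"fingers":0.85},{"dx":0.05,"dy":0.025,"dz":0,"rx":0,"ry":0,"rz":0,"fingers":0.85},{"dx":0,"dy":0,"dz":0,"rx":0,"ry":0,"rz":0,"fingers":0.85},{"dx":0,"dy":0,"dz":0,"rx":0,"ry":0,"rz":0,"fingers":0.85}]'

```text
clock: 33.8
tool_pos: [0.5435, -0.2881, 0.2316]
tool_rot: [0.857, -0.516, -0.0, -0.0]
force: [0.3, 0.5, -0.0]
opening: 0.0726
grip_force: 0.0
```

```bash
python3 caps.py; python3 -c "
from h import *
goto([.514,-.311,.096],-62)"
```

```text
cap 1816.0 (280, 304) 37.5 [ 0.4552 -0.1739  0.044 ]
cap 232.5 (294, 284) 17.9 [ 0.4567 -0.2044  0.044 ]
cap 321.5 (346, 260) 22.8 [ 0.4222 -0.2553  0.044 ]
cap 316.5 (170, 260) 22.8 [ 0.5855 -0.1688  0.044 ]
cap 976.5 (300, 172) 18.6 [ 0.5146 -0.3138  0.044 ]
pos [ 0.5434 -0.287   0.2317] yaw -62.07 tilt [-0.001  0.    -1.   ] shift [0.0075 0.0372 0.1357] rz -0.001 j6 2.12 F [ 0.1  0.8 -0.9] open 0.0725 t 33.9
```

send_rows --deltas '[{"dx":0.009,"dy":0.037,"dz":0,"rx":0,"ry":0,"rz":0,"fingers":0.85},{"dx":0,"dy":0,"dz":0.04,"rx":0,"ry":0,"rz":0,"fingers":0.85},{"dx":0,"dy":0,"dz":0.04,"rx":0,"ry":0,"rz":0,"fingers":0.85},{"dx":0,"dy":0,"dz":0.04,"rx":0,"ry":0,"rz":0,"fingers":0.85},{"dx":0,"dy":0,"dz":0.016,"rx":0,"ry":0,"rz":0,"fingers":0.85},{"dx":0,"dy":0,"dz":0,"rx":0,"ry":0,"rz":0,"fingers":0.85},{"dx":0,"dy":0,"dz":0,"rx":0,"ry":0,"rz":0,"fingers":0.2},{"dx":0,"dy":0,"dz":0,"rx":0,"ry":0,"rz":0,"fingers":0.2},{"dx":0,"dy":0,"dz":0,"rx":0,"ry":0,"rz":0,"fingers":0.2},{"dx":0,"dy":0,"dz":0,"rx":0,"ry":0,"rz":0,"fingers":0.2},{"dx":0,"dy":0,"dz":0,"rx":0,"ry":0,"rz":0,"fingers":0.2},{"dx":0,"dy":0,"dz":-0.04,"rx":0,"ry":0,"rz":0,"fingers":0.2},{"dx":0,"dy":0,"dz":-0.04,"rx":0,"ry":0,"rz":0,"fingers":0.2},{"dx":0,"dy":0,"dz":-0.04,"rx":0,"ry":0,"rz":0,"fingers":0.2},{"dx":0,"dy":0,"dz":-0.016,"rx":0,"ry":0,"rz":0,"fingers":0.2},{"dx":-0.05,"dy":0,"dz":0,"rx":0,"ry":0,"rz":0,"fingers":0.2},{"dx":-0.05,"dy":0,"dz":0,"rx":0,"ry":0,"rz":0,"fingers":0.2},{"dx":-0.05,"dy":0,"dz":0,"rx":0,"ry":0,"rz":0,"fingers":0.2},{"dx":-0.045,"dy":-0.01,"dz":0,"rx":0,"ry":0,"rz":0,"fingers":0.2}]'

```text
clock: 35.75
tool_pos: [0.4302, -0.1343, 0.2329]
tool_rot: [0.857, -0.516, 0.0, -0.0]
force: [0.3, 1.7, -0.2]
opening: 0.0318
grip_force: 39.8
```

send_rows --deltas '[{"dx":0,"dy":0,"dz":0,"rx":0,"ry":0,"rz":-0.1428,"fingers":0.2},{"dx":0,"dy":0,"dz":0,"rx":0,"ry":0,"rz":-0.1428,"fingers":0.2},{"dx":0,"dy":0,"dz":0,"rx":0,"ry":0,"rz":-0.1428,"fingers":0.2},{"dx":0,"dy":0,"dz":0,"rx":0,"ry":0,"rz":-0.1428,"fingers":0.2},{"dx":0,"dy":0,"dz":0,"rx":0,"ry":0,"rz":-0.1428,"fingers":0.2},{"dx":0,"dy":0,"dz":0,"rx":0,"ry":0,"rz":-0.1428,"fingers":0.2},{"dx":0,"dy":0,"dz":0,"rx":0,"ry":0,"rz":-0.1428,"fingers":0.2},{"dx":0,"dy":0,"dz":0,"rx":0,"ry":0,"rz":-0.1428,"fingers":0.2},{"dx":0,"dy":0,"dz":0,"rx":0,"ry":0,"rz":-0.1428,"fingers":0.2},{"dx":0,"dy":0,"dz":0,"rx":0,"ry":0,"rz":-0.1428,"fingers":0.2},{"dx":0,"dy":0,"dz":0,"rx":0,"ry":0,"rz":-0.1428,"fingers":0.2},{"dx":0,"dy":0,"dz":0,"rx":0,"ry":0,"rz":0,"fingers":0.2},{"dx":0,"dy":0,"dz":0,"rx":0,"ry":0,"rz":0,"fingers":0.2}]'

```text
clock: 37.05
tool_pos: [0.4324, -0.1358, 0.2326]
tool_rot: [0.971, 0.24, 0.001, 0.0]
force: [-0.3, -0.1, 0.2]
opening: 0.0318
grip_force: 39.8
```

```bash
cat > mask.py <<'E'
from h import *
s=get_state();c=capture('wrist');np.save('wl2.npy',(c,s),allow_pickle=True)
M=R.from_quat(s['tool_rot']).as_matrix();T=np.array(c['T_tool_cam']);K=c['mtx']
def pw(p):
    q=T[:3,:3].T@(M.T@(np.array(p)-s['tool_pos'])-T[:3,3]);h=np.hypot(q[0],q[1]);return K[[0,1],[2,2]]+K[0,0]*np.arctan2(h,q[2])*q[:2]/h
ex=np.r_[.883,.469];ey=np.r_[-.469,.883];B=np.r_[.4424,-.1514]
for i in(22,-22):
    for j in(24,-24): print(i,j,pw(np.r_[B+i/1e3*ex+j/1e3*ey,.047]).round(),pw(np.r_[B+i/1e3*ex+j/1e3*ey,.003]).round())
print('rims',pw(np.r_[B+.045*ex,.045]).round(),pw(np.r_[B-.045*ex,.045]).round(),'bar',pw(np.r_[B,.112]).round())
hsv=cv2.cvtColor(c['color'],cv2.COLOR_RGB2HSV);am=cv2.inRange(hsv,(3,110,50),(15,255,230));wh=cv2.inRange(hsv,(0,0,95),(180,28,255))
u0=int(pw(np.r_[B,.047])[0])-66
print('u0',u0)
for v in range(132,268,6): print(v,''.join('o' if am[v,u] else ('#' if wh[v,u] else '.') for u in range(u0,u0+132,3)))
goto(np.r_[B+.022*ex+.023*ey,.119],28,s)
E
python3 mask.py
```

```text
22 24 [252. 159.] [253. 149.]
22 -24 [306. 159.] [299. 149.]
-22 24 [252. 205.] [253. 190.]
-22 -24 [304. 205.] [298. 190.]
rims [279. 133.] [278. 227.] bar [285. 211.]
u0 212
132 .....################################.......
138 .#######################################....
144 ##.#....#................#o.#######o..##....
150 .###........#...#########o###########.#.....
156 .###........#..........#..###########.#.....
162 .###........#########..#..##############....
168 .###.#....########.....#..###########.#.....
174 .###.###############...#....###########.....
180 .###....############...#..o.####.....##.....
186 .###....oo...##...oo...#.#.ooooooo.##.###...
192 ####....oooooooooooo...##oo########.######..
198 #####...############...#..#############.####
204 #####...###..oo..oo....#.###################
210 ########..###########.o###################..
216 ..#####.####.......#####.##############.....
222 ..##...#.oooooooooooooo##########..#.##.....
228 ...#.#.oooo#..#####.oooo..############......
234 ......oo##############.ooo..................
240 ......###################o..................
246 ......####################..................
252 .....######################.................
258 .....#####################..................
264 .....#####################..................
pos [ 0.4324 -0.1358  0.2326] yaw 27.72 tilt [ 0.001  0.001 -1.   ] shift [ 0.0234 -0.0047  0.1136] rz -0.005 j6 0.72 F [-0.3 -0.1  0.2] open 0.0318 t 37.0
```

Pot d now ends at about x = 3 mm, leaving roughly 39 mm of free space. I'll drop b there.

send_rows --deltas '[{"dx":0.0245,"dy":-0.005,"dz":0,"rx":0,"ry":0,"rz":-0.005,"fingers":0.2},{"dx":0,"dy":0,"dz":0.04,"rx":0,"ry":0,"rz":0,"fingers":0.2},{"dx":0,"dy":0,"dz":0.04,"rx":0,"ry":0,"rz":0,"fingers":0.2},{"dx":0,"dy":0,"dz":0.02,"rx":0,"ry":0,"rz":0,"fingers":0.2},{"dx":0,"dy":0,"dz":0.012,"rx":0,"ry":0,"rz":0,"fingers":0.2},{"dx":0,"dy":0,"dz":0,"rx":0,"ry":0,"rz":0,"fingers":0.2},{"dx":0,"dy":0,"dz":0,"rx":0,"ry":0,"rz":0,"fingers":0.2}]'

```text
clock: 37.8
tool_pos: [0.4513, -0.1198, 0.1197]
tool_rot: [0.97, 0.243, -0.0, -0.0]
force: [-1.3, -0.4, -0.8]
opening: 0.0319
grip_force: 72.3
```

```bash
python3 -c "
from h import *
ex=np.r_[.883,.469];ey=np.r_[-.469,.883];B=np.r_[.4424,-.1514]
goto(np.r_[B+.0235*ex+.023*ey,.119],28)"
```

```text
pos [ 0.4513 -0.1198  0.1197] yaw 28.1 tilt [-0.001 -0.001 -1.   ] shift [0.0008 0.0008 0.0007] rz 0.002 j6 0.76 F [-1.3 -0.4 -0.8] open 0.0319 t 37.8
```

send_rows --deltas '[{"dx":0,"dy":0,"dz":0,"rx":0,"ry":0,"rz":0,"fingers":0.43},{"dx":0,"dy":0,"dz":0,"rx":0,"ry":0,"rz":0,"fingers":0.43},{"dx":0,"dy":0,"dz":0,"rx":0,"ry":0,"rz":0,"fingers":0.46},{"dx":0,"dy":0,"dz":0,"rx":0,"ry":0,"rz":0,"fingers":0.46},{"dx":0,"dy":0,"dz":-0.02,"rx":0,"ry":0,"rz":0,"fingers":0.46},{"dx":0,"dy":0,"dz":-0.04,"rx":0,"ry":0,"rz":0,"fingers":0.46},{"dx":0,"dy":0,"dz":-0.04,"rx":0,"ry":0,"rz":0,"fingers":0.46},{"dx":-0.03,"dy":0.02,"dz":-0.02,"rx":0,"ry":0,"rz":0,"fingers":0.46},{"dx":0,"dy":0,"dz":0,"rx":0,"ry":0,"rz":0,"fingers":0.46},{"dx":0,"dy":0,"dz":0,"rx":0,"ry":0,"rz":0,"fingers":0.46}]'

```text
clock: 38.8
tool_pos: [0.4345, -0.1521, 0.2404]
tool_rot: [0.97, 0.243, 0.001, 0.0]
force: [-0.2, 0.0, -0.5]
opening: 0.0392
grip_force: 0.0
```

```bash
python3 mask.py
```

```text
22 24 [235. 151.] [238. 142.]
22 -24 [288. 151.] [284. 143.]
-22 24 [236. 196.] [239. 182.]
-22 -24 [287. 197.] [283. 183.]
rims [262. 125.] [261. 218.] bar [263. 199.]
u0 195
132 .#.#....o#########.o.....#o########.#.#.....
138 .#.##...#############.###o##########.##.....
144 .###....###.....####......#############.....
150 .####...oooooooooooo......###########.#.....
156 .####..ooo.#####.ooo......#############.....
162 .####..############....#.....#####..###.....
168 .####..#############........#####..####.....
174 .####..#############...#.#.o.o#..o.#####....
180 ###.#....o.#####..oo.....o.########..#.##...
186 ###.#.....ooooooooo......#################..
192 ########################################....
198 ..##.#################.###############......
204 ..#..#...ooooooooooo#..#.#############......
210 ..#.#.......................#####.####......
216 ...........................#.###....#.......
222 ............................................
228 ............................................
234 ............................................
240 ............................................
246 ............................................
252 ............................................
258 ............................................
264 ............................................
pos [ 0.4345 -0.1521  0.2404] yaw 28.17 tilt [ 0.001  0.001 -1.   ] shift [ 0.0293 -0.0199  0.1214] rz 0.003 j6 0.68 F [-0.2  0.  -0.5] open 0.0392 t 38.8
```

Pot b ended leaning on d's cap inside the basket walls. All four pots are in, so next I'll grip the basket bar.

send_rows --deltas '[{"dx":0.007,"dy":0.003,"dz":0,"rx":0,"ry":0,"rz":0.1428,"fingers":0.6},{"dx":0,"dy":0,"dz":0,"rx":0,"ry":0,"rz":0.1428,"fingers":0.6},{"dx":0,"dy":0,"dz":0,"rx":0,"ry":0,"rz":0.1428,"fingers":0.6},{"dx":0,"dy":0,"dz":0,"rx":0,"ry":0,"rz":0.1428,"fingers":0.6},{"dx":0,"dy":0,"dz":0,"rx":0,"ry":0,"rz":0.1428,"fingers":0.6},{"dx":0,"dy":0,"dz":0,"rx":0,"ry":0,"rz":0.1428,"fingers":0.6},{"dx":0,"dy":0,"dz":0,"rx":0,"ry":0,"rz":0.1428,"fingers":0.6},{"dx":0,"dy":0,"dz":0,"rx":0,"ry":0,"rz":0.1428,"fingers":0.6},{"dx":0,"dy":0,"dz":0,"rx":0,"ry":0,"rz":0.1428,"fingers":0.6},{"dx":0,"dy":0,"dz":0,"rx":0,"ry":0,"rz":0.1428,"fingers":0.6},{"dx":0,"dy":0,"dz":0,"rx":0,"ry":0,"rz":0.1428,"fingers":0.6},{"dx":0,"dy":0,"dz":0,"rx":0,"ry":0,"rz":0,"fingers":0.6},{"dx":0,"dy":0,"dz":0,"rx":0,"ry":0,"rz":0,"fingers":0.6}]'

```text
clock: 40.15
tool_pos: [0.442, -0.1504, 0.2392]
tool_rot: [0.86, -0.511, -0.001, 0.0]
force: [-0.2, 0.3, -0.6]
opening: 0.0512
grip_force: 0.0
```

```bash
python3 - <<'E'
from h import *
goto([.4424,-.1514,.162],-62)
s=get_state();c=capture('wrist');np.save('wl3.npy',(c,s),allow_pickle=True)
hsv=cv2.cvtColor(c['color'],cv2.COLOR_RGB2HSV);wh=cv2.inRange(hsv,(0,0,85),(180,40,255));am=cv2.inRange(hsv,(3,110,50),(15,255,230))
M=R.from_quat(s['tool_rot']).as_matrix();T=np.array(c['T_tool_cam']);K=c['mtx']
def pw(p):
    q=T[:3,:3].T@(M.T@(np.array(p)-s['tool_pos'])-T[:3,3]);h=np.hypot(q[0],q[1]);return K[[0,1],[2,2]]+K[0,0]*np.arctan2(h,q[2])*q[:2]/h
ex=np.r_[.883,.469];ey=np.r_[-.469,.883];B=np.r_[.4424,-.1514]
for y in(-.045,-.03,0,.03,.045): print('bar',y,pw(np.r_[B+y*ey,.112]).round())
for v in range(90,262,5): print(v,''.join('o' if am[v,u] else ('#' if wh[v,u] else '.') for u in range(180,340,3)))
E
```

```text
pos [ 0.442  -0.1504  0.2392] yaw -61.45 tilt [-0.001  0.001 -1.   ] shift [0.0011 0.0001 0.0772] rz 0.01 j6 2.25 F [-0.2  0.3 -0.6] open 0.0512 t 40.1
bar -0.045 [260. 143.]
bar -0.03 [259. 165.]
bar 0 [259. 206.]
bar 0.03 [258. 242.]
bar 0.045 [258. 259.]
90 .......................#######........#..############.
95 ........................####...##########.#...####.###
100 .........................####..########.####.....##.##
105 ..........................##.##..#######.####..#.#####
110 .............................####.############..######
115 ............................######..#...#######.###...
120 ..................................##......#########.#.
125 ............##################............#######.....
130 .........##########################################..#
135 .........####.o..#..oo#..###..o#####.#########..###...
140 .........#############..####o.########..######......##
145 .........##############.####.###################.#####
150 .........##################################.##.#.#.###
155 .........##############.###################.#####.####
160 ..........####
[... 520 characters left out ...]
.......o.###.ooo##########ooo#####.oo##...##.......
210 ..........#o###.oo.##########.oo#####oo##.............
215 ..........##.###ooo#########.#..#...#.###.............
220 ..........###.#..oo.#######..#......#..##.............
225 ..........##.........######..#.........##.............
230 ..........##.#...#...#..###..#...#...#.#..............
235 .#...#........##########################..............
240 ........................###...............o....#......
245 ........................###...........................
250 ........................###.....................#.....
255 ....#...................###...........oo..............
260 ........................###...........................
```

send_rows --deltas '[{"dx":0.001,"dy":0,"dz":0.04,"rx":0,"ry":0,"rz":0.01,"fingers":0.6},{"dx":0,"dy":0,"dz":0.037,"rx":0,"ry":0,"rz":0,"fingers":0.6},{"dx":0,"dy":0,"dz":0,"rx":0,"ry":0,"rz":0,"fingers":0.6},{"dx":0,"dy":0,"dz":0,"rx":0,"ry":0,"rz":0,"fingers":0},{"dx":0,"dy":0,"dz":0,"rx":0,"ry":0,"rz":0,"fingers":0},{"dx":0,"dy":0,"dz":0,"rx":0,"ry":0,"rz":0,"fingers":0},{"dx":0,"dy":0,"dz":0,"rx":0,"ry":0,"rz":0,"fingers":0},{"dx":0,"dy":0,"dz":0,"rx":0,"ry":0,"rz":0,"fingers":0},{"dx":0,"dy":0,"dz":0,"rx":0,"ry":0,"rz":0,"fingers":0},{"dx":0,"dy":0,"dz":0,"rx":0,"ry":0,"rz":0,"fingers":0}]' --newtons 100

```text
clock: 41.2
tool_pos: [0.4437, -0.152, 0.1643]
tool_rot: [0.856, -0.517, 0.002, -0.0]
force: [1.6, 3.1, 11.1]
opening: 0.0045
grip_force: 98.2
```

```bash
python3 - <<'E'
from h import *
c,s=np.load('wl3.npy',allow_pickle=True)
ex=np.r_[.883,.469];ey=np.r_[-.469,.883];B=np.r_[.4424,-.1514]
for u,v in((230,130),(230,236),(210,180),(302,200)):
    d=wonz(c,s,u,v,.045)[:2]-B;print(u,v,np.round([d@ex,d@ey],4))
goto([.5157,.133,.235],0)
E
```

```text
230 130 [ 0.0261 -0.045 ]
230 236 [0.0281 0.0604]
210 180 [0.0455 0.0019]
302 200 [-0.0417  0.021 ]
pos [ 0.4437 -0.152   0.1643] yaw -62.3 tilt [ 0.002 -0.002 -1.   ] shift [-0.2187 -0.1964 -0.0707] rz -1.087 j6 2.26 F [ 1.6  3.1 11.1] open 0.0045 t 41.2
```

The grip is good; the wrist view shows the basket centre is 7–8 mm farther along its y than assumed. I'll lift, move clear and turn towards the hooks.

send_rows --deltas '[{"dx":0,"dy":0,"dz":-0.02,"rx":0,"ry":0,"rz":0,"fingers":0},{"dx":0,"dy":0,"dz":-0.03,"rx":0,"ry":0,"rz":0,"fingers":0},{"dx":0,"dy":0,"dz":-0.025,"rx":0,"ry":0,"rz":0,"fingers":0},{"dx":-0.027,"dy":-0.02,"dz":0,"rx":0,"ry":0,"rz":0,"fingers":0},{"dx":-0.028,"dy":-0.021,"dz":0,"rx":0,"ry":0,"rz":0,"fingers":0},{"dx":-0.028,"dy":-0.021,"dz":0,"rx":0,"ry":0,"rz":0,"fingers":0},{"dx":0,"dy":0,"dz":0,"rx":0,"ry":0,"rz":-0.11,"fingers":0},{"dx":0,"dy":0,"dz":0,"rx":0,"ry":0,"rz":-0.11,"fingers":0},{"dx":0,"dy":0,"dz":0,"rx":0,"ry":0,"rz":-0.11,"fingers":0},{"dx":0,"dy":0,"dz":0,"rx":0,"ry":0,"rz":-0.11,"fingers":0},{"dx":0,"dy":0,"dz":0,"rx":0,"ry":0,"rz":-0.11,"fingers":0},{"dx":0,"dy":0,"dz":0,"rx":0,"ry":0,"rz":-0.11,"fingers":0},{"dx":0,"dy":0,"dz":0,"rx":0,"ry":0,"rz":-0.11,"fingers":0},{"dx":0,"dy":0,"dz":0,"rx":0,"ry":0,"rz":-0.11,"fingers":0},{"dx":0,"dy":0,"dz":0,"rx":0,"ry":0,"rz":-0.11,"fingers":0},{"dx":0,"dy":0,"dz":0,"rx":0,"ry":0,"rz":-0.11,"fingers":0},{"dx":0,"dy":0,"dz":0,"rx":0,"ry":0,"rz":0,"fingers":0},{"dx":0,"dy":0,"dz":0,"rx":0,"ry":0,"rz":0,"fingers":0}]'

```text
clock: 43.0
tool_pos: [0.4589, -0.0495, 0.2383]
tool_rot: [1.0, 0.005, 0.0, 0.0]
force: [-0.4, 0.3, -3.3]
opening: 0.0042
grip_force: 98.7
```

```bash
python3 -c "
from h import *
goto([.518,.03,.24],1.0)"
```

```text
pos [ 0.4589 -0.0495  0.2383] yaw 0.53 tilt [ 0.001  0.    -1.   ] shift [ 0.0598 -0.079  -0.0016] rz -0.008 j6 1.39 F [-0.4  0.3 -3.3] open 0.0042 t 43.0
```

The load reads 3.3 N, which fits the basket plus four pots. I'll move beside the hooks and take the last look there.

send_rows --deltas '[{"dx":0.019,"dy":-0.026,"dz":0,"rx":0,"ry":0,"rz":-0.008,"fingers":0},{"dx":0.019,"dy":-0.026,"dz":0,"rx":0,"ry":0,"rz":0,"fingers":0},{"dx":0.019,"dy":-0.026,"dz":0,"rx":0,"ry":0,"rz":0,"fingers":0},{"dx":0,"dy":0,"dz":0,"rx":0,"ry":0,"rz":0,"fingers":0},{"dx":0,"dy":0,"dz":0,"rx":0,"ry":0,"rz":0,"fingers":0}]'

```text
clock: 43.5
tool_pos: [0.5145, 0.03, 0.2379]
tool_rot: [1.0, 0.01, -0.0, 0.0]
force: [-0.2, -0.3, -3.0]
opening: 0.0043
grip_force: 98.8
```

```bash
python3 look.py w9.png
```

```text
pos [0.5145 0.03   0.2379] yaw 1.13 tilt [-0.  0. -1.] shift [-0.0151  0.0297  0.0379] rz None j6 1.55 F [-0.2 -0.3 -3. ] open 0.0043 t 43.5
```

View pics/w9.png

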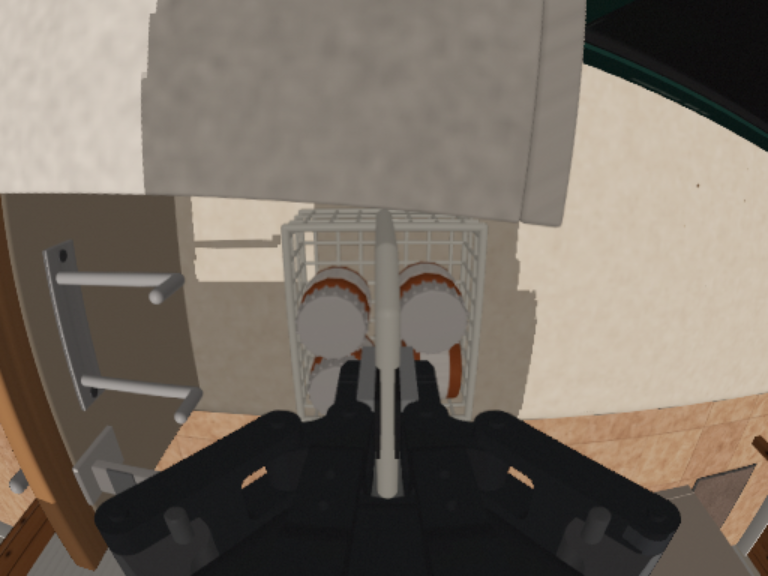

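All four pots are in the basket: two upright, one lying and one leaning, below the bar. The hook tips are at (158,295) and (183,415).

```bash
python3 - <<'E'
from h import *
c,s=np.load('wl.npy',allow_pickle=True)
f=lambda n,u,v,z:(print(n,wonz(c,s,u/1.5,v/1.5,z).round(4)),wonz(c,s,u/1.5,v/1.5,z)[:2])[1]
h1=f('h1',157,296,.168);h2=f('h2',182,416,.168);v=h1-h2
print(np.degrees(np.arctan2(-v[0],v[1])),np.linalg.norm(v))
a=f('rimL',285,228,.1186);b=f('rimR',486,228,.1186);print('rim mid',(a+b)/2,np.linalg.norm(a-b))
f('bar near',386,300,.186)
f('door in',48,400,.1985);f('door in2',22,260,.1985)
f('carcass',320,204,.2);f('arch far end',386,215,.186)
E
```

```text
h1 [0.5421 0.1157 0.168 ]
h2 [0.4889 0.1151 0.168 ]
-89.353650020363 0.0531528536623053
rimL [0.5567 0.0763 0.1186]
rimR [ 0.5585 -0.0118  0.1186]
rim mid [0.55761079 0.03226804] 0.08815546452168932
bar near [0.5498 0.0317 0.186 ]
door in [0.51   0.1582 0.1985]
door in2 [0.5646 0.1521 0.1985]
carcass [0.5798 0.0484 0.2   ]
arch far end [0.5748 0.0322 0.186 ]
```

send_rows --deltas '[{"dx":0.0115,"dy":0,"dz":0,"rx":0,"ry":0,"rz":0,"fingers":0},{"dx":0,"dy":-0.017,"dz":0,"rx":0,"ry":0,"rz":0,"fingers":0},{"dx":0,"dy":-0.017,"dz":0,"rx":0,"ry":0,"rz":0,"fingers":0},{"dx":0,"dy":-0.017,"dz":0,"rx":0,"ry":0,"rz":0,"fingers":0},{"dx":0,"dy":-0.017,"dz":0,"rx":0,"ry":0,"rz":0,"fingers":0},{"dx":0,"dy":-0.017,"dz":0,"rx":0,"ry":0,"rz":0,"fingers":0},{"dx":0,"dy":-0.017,"dz":0,"rx":0,"ry":0,"rz":0,"fingers":0},{"dx":0,"dy":0,"dz":0,"rx":0,"ry":0,"rz":0,"fingers":0},{"dx":0,"dy":0,"dz":0,"rx":0,"ry":0,"rz":0,"fingers":0}]'

```text
clock: 44.45
tool_pos: [0.5243, 0.1314, 0.2379]
tool_rot: [1.0, 0.01, 0.0, 0.0]
force: [-0.3, -1.3, -3.5]
opening: 0.0044
grip_force: 98.7
```

```bash
python3 -c "
from h import *
goto([.524,.132,.2113],0.7)"
```

```text
pos [0.5243 0.1314 0.2379] yaw 1.15 tilt [ 0.  0. -1.] shift [-0.0003 -0.0007  0.0266] rz 0.008 j6 1.74 F [-0.3 -1.3 -3.5] open 0.0044 t 44.5
```

send_rows --deltas '[{"dx":0,"dy":0,"dz":0.008,"rx":0,"ry":0,"rz":0,"fingers":0},{"dx":0,"dy":0,"dz":0.008,"rx":0,"ry":0,"rz":0,"fingers":0},{"dx":0,"dy":0,"dz":0.006,"rx":0,"ry":0,"rz":0,"fingers":0},{"dx":0,"dy":0,"dz":0,"rx":0,"ry":0,"rz":0,"fingers":0},{"dx":0,"dy":0,"dz":0,"rx":0,"ry":0,"rz":0,"fingers":0}]'

```text
clock: 44.95
tool_pos: [0.5239, 0.1315, 0.2156]
tool_rot: [1.0, 0.01, -0.0, 0.0]
force: [-0.1, 0.2, -3.1]
opening: 0.0044
grip_force: 98.8
```

send_rows --deltas '[{"dx":0,"dy":0,"dz":0.003,"rx":0,"ry":0,"rz":0,"fingers":0},{"dx":0,"dy":0,"dz":0,"rx":0,"ry":0,"rz":0,"fingers":0},{"dx":0,"dy":0,"dz":0,"rx":0,"ry":0,"rz":0,"fingers":0}]'

```text
clock: 45.25
tool_pos: [0.5239, 0.1317, 0.213]
tool_rot: [1.0, 0.01, 0.0, -0.0]
force: [-0.2, 0.9, -3.2]
opening: 0.0044
grip_force: 98.8
```

send_rows --deltas '[{"dx":0,"dy":0,"dz":0.002,"rx":0,"ry":0,"rz":0,"fingers":0},{"dx":0,"dy":0,"dz":0,"rx":0,"ry":0,"rz":0,"fingers":0},{"dx":0,"dy":0,"dz":0,"rx":0,"ry":0,"rz":0,"fingers":0}]'

```text
clock: 45.55
tool_pos: [0.524, 0.1317, 0.211]
tool_rot: [1.0, 0.01, 0.0, -0.0]
force: [0.1, 0.1, -0.0]
opening: 0.0041
grip_force: 99.1
```

The hooks are now carrying the weight. Release gently and rise.

send_rows --deltas '[{"dx":0,"dy":0,"dz":0,"rx":0,"ry":0,"rz":0,"fingers":0.1},{"dx":0,"dy":0,"dz":0,"rx":0,"ry":0,"rz":0,"fingers":0.2},{"dx":0,"dy":0,"dz":0,"rx":0,"ry":0,"rz":0,"fingers":0.3},{"dx":0,"dy":0,"dz":0,"rx":0,"ry":0,"rz":0,"fingers":0.35},{"dx":0,"dy":0,"dz":0,"rx":0,"ry":0,"rz":0,"fingers":0.35},{"dx":0,"dy":0,"dz":-0.02,"rx":0,"ry":0,"rz":0,"fingers":0.35},{"dx":0,"dy":0,"dz":-0.04,"rx":0,"ry":0,"rz":0,"fingers":0.35},{"dx":0,"dy":0,"dz":-0.04,"rx":0,"ry":0,"rz":0,"fingers":0.35},{"dx":0,"dy":0,"dz":0,"rx":0,"ry":0,"rz":0,"fingers":0.35}]'

```text
clock: 46.45
tool_pos: [0.526, 0.1321, 0.3158]
tool_rot: [1.0, 0.01, 0.004, -0.001]
force: [0.8, -0.4, -0.3]
opening: 0.0302
grip_force: 0.0
```

```bash
python3 - <<'E'
from h import *
s=get_state();c=capture('wrist');np.save('wl4.npy',(c,s),allow_pickle=True);goto([.5,.2,.3],s=s)
hsv=cv2.cvtColor(c['color'],cv2.COLOR_RGB2HSV);am=cv2.inRange(hsv,(3,110,50),(15,255,230));g=cv2.cvtColor(c['color'],cv2.COLOR_RGB2GRAY)
M=R.from_quat(s['tool_rot']).as_matrix();T=np.array(c['T_tool_cam']);K=c['mtx']
def pw(p):
    q=T[:3,:3].T@(M.T@(np.array(p)-s['tool_pos'])-T[:3,3]);h=np.hypot(q[0],q[1]);return K[[0,1],[2,2]]+K[0,0]*np.arctan2(h,q[2])*q[:2]/h
print('bar',*[pw([x,.1325,.159]).round() for x in(.479,.4885,.5155,.5425,.552)],'tips',pw([.5155,.1165,.17]).round(),pw([.4885,.1165,.17]).round(),pw([.5425,.1165,.17]).round())
ls=cv2.HoughLinesP(cv2.Canny(g,40,120),1,np.pi/180,25,minLineLength=35,maxLineGap=5)
print([tuple(map(int,l)) for l in ls[:,0] if abs(l[0]-l[2])<9 and 200<l[0]<320])
n,l,st,ce=cv2.connectedComponentsWithStats(am);print([(st[k,4],ce[k].round()) for k in range(1,n) if st[k,4]>20])
E
```

```text
pos [0.526  0.1321 0.3158] yaw 1.18 tilt [ 0.007 -0.001 -1.   ] shift [-0.0247 -0.0684  0.0157] rz None j6 1.74 F [ 0.8 -0.4 -0.3] open 0.0302 t 46.5
bar [257. 247.] [258. 237.] [258. 208.] [259. 176.] [259. 165.] tips [279. 213.] [277. 243.] [280. 181.]
[(300, 235, 304, 142), (225, 305, 232, 259), (201, 67, 204, 23), (298, 213, 300, 167), (285, 261, 290, 305)]
[(np.int32(4045), array([176., 197.])), (np.int32(76), array([239., 162.])), (np.int32(71), array([280., 162.])), (np.int32(209), array([269., 203.])), (np.int32(39), array([248., 197.])), (np.int32(134), array([289., 206.])), (np.int32(74), array([508., 291.])), (np.int32(1751), array([ 36., 355.])), (np.int32(171), array([508., 364.])), (np.int32(27), array([383., 376.]))]
```

The basket is hanging free, with nothing stuck to the gripper. I'll go to the handle with the tool turned the other way, so the camera faces outwards.

send_rows --deltas '[{"dx":-0.045,"dy":-0.048,"dz":0,"rx":0,"ry":0,"rz":0,"fingers":1},{"dx":-0.044,"dy":-0.046,"dz":0,"rx":0,"ry":0,"rz":0,"fingers":1},{"dx":0,"dy":0,"dz":0,"rx":0,"ry":0,"rz":-0.1431,"fingers":1},{"dx":0,"dy":0,"dz":0,"rx":0,"ry":0,"rz":-0.1431,"fingers":1},{"dx":0,"dy":0,"dz":0,"rx":0,"ry":0,"rz":-0.1431,"fingers":1},{"dx":0,"dy":0,"dz":0,"rx":0,"ry":0,"rz":-0.1431,"fingers":1},{"dx":0,"dy":0,"dz":0,"rx":0,"ry":0,"rz":-0.1431,"fingers":1},{"dx":0,"dy":0,"dz":0,"rx":0,"ry":0,"rz":-0.1431,"fingers":1},{"dx":0,"dy":0,"dz":0,"rx":0,"ry":0,"rz":-0.1431,"fingers":1},{"dx":0,"dy":0,"dz":0,"rx":0,"ry":0,"rz":-0.1431,"fingers":1},{"dx":0,"dy":0,"dz":0,"rx":0,"ry":0,"rz":-0.1431,"fingers":1},{"dx":0,"dy":0,"dz":0,"rx":0,"ry":0,"rz":-0.1431,"fingers":1},{"dx":0,"dy":0,"dz":0,"rx":0,"ry":0,"rz":-0.1431,"fingers":1},{"dx":0,"dy":0,"dz":0,"rx":0,"ry":0,"rz":0,"fingers":1},{"dx":0,"dy":0,"dz":0,"rx":0,"ry":0,"rz":0,"fingers":1}]'

```text
clock: 48.0
tool_pos: [0.4534, 0.2028, 0.3102]
tool_rot: [0.7, 0.714, -0.001, -0.0]
force: [-0.2, 0.1, -0.5]
opening: 0.0852
grip_force: 0.0
```

```bash
python3 - <<'E'
from h import *
goto([.436,.228,.234],91)
t=capture('top');p=proj(t,[.436,.228,.191])[0];u,v=p.round().astype(int)
hsv=cv2.cvtColor(t['color'],cv2.COLOR_RGB2HSV)
m=cv2.inRange(hsv,(8,130,90),(18,255,255));m[:, :140]=0;m[:100]=0;m[240:]=0;m[:,260:]=0
n,l,st,ce=cv2.connectedComponentsWithStats(m)
for k in range(1,n):
    if st[k,4]>15: print(st[k],onz(t,*ce[k],.1985).round(3))
E
```

```text
pos [0.4534 0.2028 0.3102] yaw 91.1 tilt [-0.    -0.001 -1.   ] shift [ 0.0256 -0.0168  0.0762] rz 0.002 j6 0.34 F [-0.2  0.1 -0.5] open 0.0852 t 48.0
[155 169   4  68 196] [0.481 0.191 0.198]
```

send_rows --deltas '[{"dx":0.0256,"dy":-0.0168,"dz":0,"rx":0,"ry":0,"rz":0,"fingers":1},{"dx":0,"dy":0,"dz":0.025,"rx":0,"ry":0,"rz":0,"fingers":1},{"dx":0,"dy":0,"dz":0.025,"rx":0,"ry":0,"rz":0,"fingers":1},{"dx":0,"dy":0,"dz":0.026,"rx":0,"ry":0,"rz":0,"fingers":1},{"dx":0,"dy":0,"dz":0,"rx":0,"ry":0,"rz":0,"fingers":1},{"dx":0,"dy":0,"dz":0,"rx":0,"ry":0,"rz":0,"fingers":0},{"dx":0,"dy":0,"dz":0,"rx":0,"ry":0,"rz":0,"fingers":0},{"dx":0,"dy":0,"dz":0,"rx":0,"ry":0,"rz":0,"fingers":0},{"dx":0,"dy":0,"dz":0,"rx":0,"ry":0,"rz":0,"fingers":0},{"dx":0,"dy":0,"dz":0,"rx":0,"ry":0,"rz":0,"fingers":0},{"dx":0,"dy":0,"dz":0,"rx":0,"ry":0,"rz":0,"fingers":0}]' --newtons 30

```text
clock: 49.15
tool_pos: [0.4346, 0.2279, 0.2352]
tool_rot: [0.699, 0.715, -0.001, -0.001]
force: [-13.6, 3.9, 14.5]
opening: 0.0089
grip_force: 31.4
```

send_rows --deltas '[{"dx":0,"dy":-0.001,"dz":0,"rx":0,"ry":0,"rz":0,"fingers":0},{"dx":-0.0039,"dy":-0.0011,"dz":0,"rx":0,"ry":0,"rz":-0.025,"fingers":0},{"dx":-0.0062,"dy":-0.0018,"dz":0,"rx":0,"ry":0,"rz":-0.04,"fingers":0},{"dx":-0.0062,"dy":-0.0018,"dz":0,"rx":0,"ry":0,"rz":-0.04,"fingers":0},{"dx":-0.0062,"dy":-0.0018,"dz":0,"rx":0,"ry":0,"rz":-0.04,"fingers":0},{"dx":-0.0062,"dy":-0.0018,"dz":0,"rx":0,"ry":0,"rz":-0.04,"fingers":0},{"dx":-0.0062,"dy":-0.0018,"dz":0,"rx":0,"ry":0,"rz":-0.04,"fingers":0},{"dx":-0.0062,"dy":-0.0018,"dz":0,"rx":0,"ry":0,"rz":-0.04,"fingers":0},{"dx":-0.0062,"dy":-0.0018,"dz":0,"rx":0,"ry":0,"rz":-0.04,"fingers":0},{"dx":-0.0062,"dy":-0.0018,"dz":0,"rx":0,"ry":0,"rz":-0.04,"fingers":0}]'

```text
clock: 50.15
tool_pos: [0.4291, 0.1727, 0.2352]
tool_rot: [0.565, 0.825, -0.0, -0.0]
force: [-3.3, 0.8, 4.4]
opening: 0.0088
grip_force: 30.4
```

Forces are low, so I'll keep going.

send_rows --deltas '[{"dx":-0.0062,"dy":-0.0018,"dz":0,"rx":0,"ry":0,"rz":-0.04,"fingers":0},{"dx":-0.0062,"dy":-0.0018,"dz":0,"rx":0,"ry":0,"rz":-0.04,"fingers":0},{"dx":-0.0062,"dy":-0.0018,"dz":0,"rx":0,"ry":0,"rz":-0.04,"fingers":0},{"dx":-0.0062,"dy":-0.0018,"dz":0,"rx":0,"ry":0,"rz":-0.04,"fingers":0},{"dx":-0.0062,"dy":-0.0018,"dz":0,"rx":0,"ry":0,"rz":-0.04,"fingers":0},{"dx":-0.0062,"dy":-0.0018,"dz":0,"rx":0,"ry":0,"rz":-0.04,"fingers":0},{"dx":-0.0062,"dy":-0.0018,"dz":0,"rx":0,"ry":0,"rz":-0.04,"fingers":0},{"dx":-0.0062,"dy":-0.0018,"dz":0,"rx":0,"ry":0,"rz":-0.04,"fingers":0}]'

```text
clock: 50.95
tool_pos: [0.4411, 0.1226, 0.2352]
tool_rot: [0.426, 0.905, 0.0, 0.0]
force: [0.8, 0.1, 0.7]
opening: 0.0087
grip_force: 30.1
```

send_rows --deltas '[{"dx":-0.0062,"dy":-0.0018,"dz":0,"rx":0,"ry":0,"rz":-0.04,"fingers":0},{"dx":-0.0062,"dy":-0.0018,"dz":0,"rx":0,"ry":0,"rz":-0.04,"fingers":0},{"dx":-0.0062,"dy":-0.0018,"dz":0,"rx":0,"ry":0,"rz":-0.04,"fingers":0},{"dx":-0.0062,"dy":-0.0018,"dz":0,"rx":0,"ry":0,"rz":-0.04,"fingers":0},{"dx":0,"dy":0,"dz":0,"rx":0,"ry":0,"rz":0,"fingers":0}]'

```text
clock: 51.45
tool_pos: [0.4532, 0.0994, 0.2352]
tool_rot: [0.353, 0.936, 0.0, 0.0]
force: [2.0, -0.7, 1.7]
opening: 0.009
grip_force: 30.0
```

```bash
python3 -c "
from h import *
goto([.5,.05,.235])"; python3 - <<'E'
import sys;sys.path.insert(0,'.')
E
```

```text
pos [0.4532 0.0994 0.2352] yaw 138.63 tilt [-0.001  0.001 -1.   ] shift [-0.0677 -0.0061  0.0003] rz None j6 -0.7 F [ 2.  -0.7  1.7] open 0.009 t 51.5
```

send_rows --deltas '[{"dx":-0.0062,"dy":-0.0018,"dz":0,"rx":0,"ry":0,"rz":-0.04,"fingers":0},{"dx":-0.0062,"dy":-0.0018,"dz":0,"rx":0,"ry":0,"rz":-0.04,"fingers":0},{"dx":-0.0062,"dy":-0.0018,"dz":0,"rx":0,"ry":0,"rz":-0.04,"fingers":0},{"dx":-0.0062,"dy":-0.0018,"dz":0,"rx":0,"ry":0,"rz":-0.04,"fingers":0},{"dx":0,"dy":0,"dz":0,"rx":0,"ry":0,"rz":0,"fingers":0}]'

```text
clock: 51.95
tool_pos: [0.4685, 0.0788, 0.2352]
tool_rot: [0.278, 0.961, 0.0, 0.001]
force: [4.1, 1.4, 0.7]
opening: 0.0089
grip_force: 30.1
```

send_rows --deltas '[{"dx":-0.0062,"dy":-0.0018,"dz":0,"rx":0,"ry":0,"rz":-0.04,"fingers":0},{"dx":-0.0062,"dy":-0.0018,"dz":0,"rx":0,"ry":0,"rz":-0.04,"fingers":0},{"dx":0,"dy":0,"dz":0,"rx":0,"ry":0,"rz":0,"fingers":0}]'

```text
clock: 52.25
tool_pos: [0.4773, 0.0696, 0.2352]
tool_rot: [0.239, 0.971, 0.0, 0.001]
force: [5.5, 4.8, 0.8]
opening: 0.0088
grip_force: 30.1
```

send_rows --deltas '[{"dx":-0.0062,"dy":-0.0018,"dz":0,"rx":0,"ry":0,"rz":-0.04,"fingers":0},{"dx":-0.0062,"dy":-0.0018,"dz":0,"rx":0,"ry":0,"rz":-0.04,"fingers":0},{"dx":0,"dy":0,"dz":0,"rx":0,"ry":0,"rz":0,"fingers":0}]'

```text
clock: 52.55
tool_pos: [0.4869, 0.061, 0.2352]
tool_rot: [0.2, 0.98, 0.0, 0.001]
force: [7.2, 3.7, 0.1]
opening: 0.009
grip_force: 30.0
```

send_rows --deltas '[{"dx":-0.0062,"dy":-0.0018,"dz":0,"rx":0,"ry":0,"rz":-0.04,"fingers":0},{"dx":-0.0062,"dy":-0.0018,"dz":0,"rx":0,"ry":0,"rz":-0.04,"fingers":0},{"dx":-0.0062,"dy":-0.0018,"dz":0,"rx":0,"ry":0,"rz":-0.04,"fingers":0},{"dx":0,"dy":0,"dz":0,"rx":0,"ry":0,"rz":0,"fingers":0}]'

```text
clock: 52.95
tool_pos: [0.5025, 0.0496, 0.2352]
tool_rot: [0.141, 0.99, 0.001, 0.001]
force: [5.8, 7.6, 0.3]
opening: 0.0089
grip_force: 30.1
```

send_rows --deltas '[{"dx":-0.0062,"dy":-0.0013,"dz":0,"rx":0,"ry":0,"rz":-0.04,"fingers":0},{"dx":-0.0062,"dy":-0.0013,"dz":0,"rx":0,"ry":0,"rz":-0.04,"fingers":0},{"dx":-0.0062,"dy":-0.0013,"dz":0,"rx":0,"ry":0,"rz":-0.04,"fingers":0},{"dx":0,"dy":0,"dz":0,"rx":0,"ry":0,"rz":0,"fingers":0}]'

```text
clock: 53.35
tool_pos: [0.5188, 0.0407, 0.2352]
tool_rot: [0.081, 0.997, -0.0, 0.0]
force: [0.9, -1.9, 7.9]
opening: 0.0085
grip_force: 30.9
```

send_rows --deltas '[{"dx":-0.0062,"dy":-0.0018,"dz":0,"rx":0,"ry":0,"rz":-0.04,"fingers":0},{"dx":-0.0062,"dy":-0.0018,"dz":0,"rx":0,"ry":0,"rz":-0.04,"fingers":0},{"dx":0,"dy":0,"dz":0,"rx":0,"ry":0,"rz":0,"fingers":0}]'

```text
clock: 53.65
tool_pos: [0.5306, 0.0355, 0.2352]
tool_rot: [0.042, 0.999, -0.0, 0.0]
force: [1.1, -1.9, 7.1]
opening: 0.0088
grip_force: 30.9
```

send_rows --deltas '[{"dx":-0.003,"dy":-0.001,"dz":0,"rx":0,"ry":0,"rz":-0.02,"fingers":0},{"dx":0,"dy":0,"dz":0,"rx":0,"ry":0,"rz":0,"fingers":0}]'

```text
clock: 53.85
tool_pos: [0.5332, 0.0345, 0.2352]
tool_rot: [0.032, 0.999, 0.0, 0.0]
force: [1.4, 0.3, 6.1]
opening: 0.0088
grip_force: 30.8
```

send_rows --deltas '[{"dx":-0.003,"dy":-0.0005,"dz":0,"rx":0,"ry":0,"rz":-0.01,"fingers":0},{"dx":0,"dy":0,"dz":0,"rx":0,"ry":0,"rz":0,"fingers":0}]'

```text
clock: 54.05
tool_pos: [0.5356, 0.0337, 0.2352]
tool_rot: [0.027, 1.0, -0.0, -0.0]
force: [-1.2, -3.1, 9.4]
opening: 0.0088
grip_force: 30.9
```

send_rows --deltas '[{"dx":-0.002,"dy":0,"dz":0,"rx":0,"ry":0,"rz":0,"fingers":0},{"dx":0,"dy":0,"dz":0,"rx":0,"ry":0,"rz":0,"fingers":0}]'

```text
clock: 54.25
tool_pos: [0.5359, 0.0337, 0.2351]
tool_rot: [0.028, 1.0, -0.0, -0.002]
force: [-13.2, -1.8, 20.1]
opening: 0.0088
grip_force: 32.2
```

send_rows --deltas '[{"dx":-0.002,"dy":0,"dz":0,"rx":0,"ry":0,"rz":0,"fingers":0},{"dx":0,"dy":0,"dz":0,"rx":0,"ry":0,"rz":0,"fingers":0}]'

```text
clock: 54.45
tool_pos: [0.5368, 0.0336, 0.2348]
tool_rot: [0.027, 1.0, -0.0, -0.003]
force: [-18.3, -1.5, 21.4]
opening: 0.0088
grip_force: 32.9
```

The door has reached its hard stop. I'll relax, release, rise and check.

send_rows --deltas '[{"dx":0.002,"dy":0,"dz":0,"rx":0,"ry":0,"rz":0,"fingers":0},{"dx":0,"dy":0,"dz":0,"rx":0,"ry":0,"rz":0,"fingers":0.4},{"dx":0,"dy":0,"dz":0,"rx":0,"ry":0,"rz":0,"fingers":0.4},{"dx":0,"dy":0,"dz":0,"rx":0,"ry":0,"rz":0,"fingers":0.4},{"dx":0,"dy":0,"dz":-0.03,"rx":0,"ry":0,"rz":0,"fingers":0.4},{"dx":0,"dy":0,"dz":-0.04,"rx":0,"ry":0,"rz":0,"fingers":0.4},{"dx":0,"dy":0,"dz":-0.03,"rx":0,"ry":0,"rz":0,"fingers":0.4},{"dx":0.05,"dy":0,"dz":0,"rx":0,"ry":0,"rz":0,"fingers":0.4},{"dx":0.03,"dy":0.04,"dz":0,"rx":0,"ry":0,"rz":0,"fingers":0.4},{"dx":0,"dy":-0.05,"dz":0,"rx":0,"ry":0,"rz":0,"fingers":0.4},{"dx":0,"dy":-0.05,"dz":0,"rx":0,"ry":0,"rz":0,"fingers":0.4},{"dx":0,"dy":-0.05,"dz":0,"rx":0,"ry":0,"rz":0,"fingers":0.4},{"dx":0,"dy":-0.05,"dz":0,"rx":0,"ry":0,"rz":0,"fingers":0.4},{"dx":0,"dy":-0.05,"dz":0,"rx":0,"ry":0,"rz":0,"fingers":0.4},{"dx":0,"dy":-0.05,"dz":0,"rx":0,"ry":0,"rz":0,"fingers":0.4},{"dx":0,"dy":0,"dz":0,"rx":0,"ry":0,"rz":0,"fingers":0.4}]'

```text
clock: 56.05
tool_pos: [0.4446, -0.2273, 0.3349]
tool_rot: [0.029, 1.0, -0.001, 0.0]
force: [1.7, 0.7, 0.1]
opening: 0.0339
grip_force: 0.0
```

```bash
python3 - <<'E'
from h import *
goto([.4,-.3,.3])
for cam in('top',):
    t=capture(cam);t0=np.load('top.npy',allow_pickle=True).item()
    for n,c in(('start',t0),('now',t)):
        hsv=cv2.cvtColor(c['color'],cv2.COLOR_RGB2HSV);m=cv2.inRange(hsv,(8,120,60),(20,255,255));m[:,:150]=0;m[:110]=0;m[200:]=0;m[:,240:]=0
        k=max(cv2.findContours(m,cv2.RETR_EXTERNAL,cv2.CHAIN_APPROX_NONE)[0],key=cv2.contourArea)
        P=np.array([onz(c,*p,.1985)[:2] for p in k[:,0]]);d=P-P.mean(0);w=np.linalg.eigh(d.T@d)[1][:,1]
        print(n,cv2.contourArea(k),P.mean(0).round(4),'yaw',np.degrees(np.arctan(-w[0]/w[1])).round(2),'extent',P.min(0).round(3),P.max(0).round(3))
E
```

```text
pos [ 0.4446 -0.2273  0.3349] yaw 176.72 tilt [-0.001 -0.002 -1.   ] shift [ 0.0404 -0.0751  0.035 ] rz None j6 -2.05 F [1.7 0.7 0.1] open 0.0339 t 56.0
start 330.0 [0.5662 0.0826] yaw -7.29 extent [ 0.548 -0.012] [0.584 0.18 ]
now 308.5 [0.5712 0.0818] yaw -4.07 extent [ 0.559 -0.015] [0.584 0.18 ]
```

```bash
python3 -c "
from workcell import *
print(job_done())"
```

```text
the job is handed in; nothing more can be done
None
```

I've handed the job in: all four pots are in the basket (two upright, one lying, one leaning), hung on the hooks inside the shut door, but I inferred that the catch snapped back and never saw it.

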